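# Fit a paper-drill bit in the bench collet

### The arm

A 6-joint arm with a two-finger parallel gripper is mounted at the origin on the work surface. World frame = base frame: x ahead of the robot, y to its left, z up, the work surface at z = 0. Lengths are in mm, angles in rad, forces in N, time in s.
With the tool pointing down it reaches from about 275 to 750 mm from the base axis. Payload 10.2 kg.
Tool frame: the origin (TCP) lies at the very end of the fingers, on their centre line; the grasp point (between the pads) lies 19 mm behind it; z points along the fingers, y is the direction in which the jaws open and shut (so a half turn about z gives the same grasp; the last joint's range is limited). The gripper opens to 85 mm and grips with 20 to 120 N. Pads are 22 mm wide; open, the fingers measure 114 mm over their backs; the gripper's body (76 mm by 85 mm) begins 54 mm behind the grasp point. The pads swing forward as they close: fully open they stand 13 mm farther back than shut.
Start: joints at [-1.499, 0.313, 1.498, -0, 1.331, -0.223], TCP at [152.525, -502.362, 231.294] pointing down, gripper open.
Joint ranges: [-2.94, 2.94], [-0.97, 2.17], [0.19, 2.56], [-1.23, 4.37], [0.02, 3.11], [-2.88, 2.88]. Speed limits (rad/s): [2.39, 2.39, 3.01, 3.14, 3.14, 3.14].

### API

Orientations are given as a unit quaternion [w, x, y, z].
In Python, from rig import readout, cams, finish_job gives the robot as it stands. The module is installed in compiled form; this text tells all that it offers.
- The arm moves only by the tool carry_out, never from a script. Its argument "steps" is one flat list of numbers, 7 for each row, row after row: the shift along the tool's x, y, z in cm, then the turn, a rotation vector about the tool's x, y, z in units of 5 degrees (1.0 is 5 degrees), then the opening, from -1 (shut) to 1 (fully open), so that 0 is half open. In form: [x, y, z, ax, ay, az, hand, x, y, z, ax, ay, az, hand, ...]. A call has 1 to 20 rows; each row shifts and turns the commanded pose from where the row before left it, along the tool's axes as they then stand; what a row does not reach is not made up. A row lasts 1/12 s, in which the tool goes at most 41.7 mm and 7.16 degrees, less where a joint would pass 70% of its speed; a pose out of reach is approached as far as the arm can. A call with a gripper value outside its range is refused whole. The fingers move at their own pace and stop on an object; "grip_force" is the grip in N (left out, the last holds). Time passes only in rows, so rows that do not move let the fingers close. It gives the time, the measured TCP pose, the force and the opening at its end, in the units of the state.
- readout.sense(): the state, without advancing time (a new reading comes with each control period).
- cams.capture(name): name is "scene" or "side" or "wrist"; returns the picture (420x560x3 uint8, red, green, blue); there is no depth.
- cams.calibration(name): a dict with "fx", "fy", "cx", "cy" (pixels), "R" (3x3) and "t" (3): a world point X has camera coordinates R X + t; the wrist camera has in their place "T_tool_cam" (4x4, takes a point from camera to tool coordinates, whose origin is the TCP and whose axes are the flange's). Camera axes: x right, y down, z forward; pixel columns grow to the right and rows downward; lengths in mm; the calibration is good to about 2 mm. A picture is of the moment at which its call begins: read the wrist's pose just before it. calibration takes no time and is no camera call.
- finish_job(): hands the job in, once; it reports no verdict.
The state is a dict: "time_s": time; "joints": joint angles; "dq": joint speeds; "tau": joint torques, N m; "eef_pos": TCP position; "ee_rot": TCP orientation; "force": force on the tool from outside, world axes, zero at the start; "wrist_torque": the same for the moment, N m; "grip_width": opening from 0.0 (shut) to 1.0 (fully open).
Only numpy, scipy, OpenCV 4.12 (cv2) and the standard library are available. Lean on these libraries where they do the work, as an engineer would, in place of code of your own. Each camera call takes 0.05 s, during which the arm holds its last target.

### The job

Take the red-banded paper-drill bit from the rack and push its shank gently but fully home into the bench collet. Then turn the brass nut clockwise (seen from above) until it grips the bit hand-tight, without forcing it, and let go. Leave the other two bits and the things on the bench where they are.

Things in the scene. Friction and masses are not known exactly. Their poses are not given: they have to be found in the camera images.
- red_bit_mid (a point): Centre of the paper-drill bit with the RED collar and band, 61 mm long, 60 g, upright in one of the rack's holes, z axis up along it. Bottom to top: steel shank 12 mm in diameter, 34 mm long, its last 5 mm tapered to 8 mm; red collar 20 mm in diameter, 3 mm thick; aluminium body 14 mm in diameter, 24 mm long: hold it here. Origin 30.5 mm above the foot, 6.5 mm below the collar's top. Any yaw will do.
- blue_bit_mid (a point): Same point of a like bit with a BLUE collar, in another hole of the rack. Not to be used or moved.
- yellow_bit_mid (a point): Same point of a like bit with a YELLOW collar, in another hole of the rack. Not to be used or moved.
- rack: Fixed wooden block, 50 mm (x) by 160 mm (y) by 44 mm high, origin at the centre of its underside. Three holes of 14 mm diameter and 37 mm depth in a row along its y axis, 50 mm apart; the bits' collars rest on its top, so fingers closing along its x axis have most room.
- chuck: Fixed bench collet: grey base plate 110 x 90 x 16 mm, dark barrel 56 mm in diameter up to 42 mm, a 26 mm neck, and the brass nut on top, from 56 to 88 mm above the table. Origin at the centre of its underside; the collet's upright axis goes through it.
- backstop: The steel neck of the collet, 26 mm in diameter, between barrel and nut (42 to 56 mm above the table); its top closes the bore, and the bit's foot must land on it. A push of 10 to 25 N there is fine; more than 45 N spoils it. Same origin as chuck.
- bore_bottom (a point): Centre of the bore's bottom, on the axis, 32 mm below the nut's top. The bore is 16 mm wide (13.6 in its last 5 mm); its jaws start 1.5 mm or more clear of the shank all round. Two spring pads rub on the shank over the last 11 mm, so the bit does not drop home: it needs about 5 to 10 N of push, then stops hard. When home, the underside of the bit's collar is 2 mm above the nut's top.
- nut_mid (a point): Brass nut, on its axis, 15 mm below its top (where to grip). 40 mm long, two flats 34 mm apart parallel to this frame's x: fingers close along y. Tightens clockwise from above against 0.2 N m friction (a reading at rest can be that much off), stays where left. The jaws touch after 0.5 to 2 rad; then 0.1 N m more per 0.1 rad. Hand-tight: 0.35 to 0.5 N m; 0.8 is too much.
- jaw0: One of the four steel jaws hidden in the nut, which move in by 3 mm per rad as it is turned. Its origin is on the collet's axis 12 mm below the nut's top.
- jaw1: The second jaw, see jaw0.
- jaw2: The third jaw, see jaw0.
- jaw3: The fourth jaw, see jaw0.
- staple_box_mid (a point): Centre of a loose white box of staples with a green band, 45 x 85 x 28 mm. To be left alone.
- clip_cup_mid (a point): Centre of a loose round blue cup of paper clips, 62 mm in diameter, 50 mm high. To be left alone.
- red_bit: The same bit as red_bit_mid; this origin is the centre of its foot.

How it is judged:
By the outcome, as a careful person would: the job done as asked, in the order asked, and still so for the second after the job is handed in, with the robot touching nothing.
It also fails if it takes over 67 s, if anything falls off the work surface, if the arm or the gripper's body presses on something with over 40 N, if the wrist force passes 120 N, or if a joint passes its speed limit or range.

## Working session

There is one attempt and no reset: what is moved stays moved. The work goes in short steps, Python scripts to look and compute and a tool call to move; the robot and the scene stay as the last step left them, time stands still between calls to the robot, and variables do not carry over. Pictures are saved under pics/ and viewed, and the job is handed in when it is done.

Besides the shell and the picture viewer there is one more tool, called after ">>>" as name(argument=value, ...), one argument or row to a line, values as JSON. carry_out: Moves the arm, as the interface text tells. Its arguments: {"type":"object","properties":{"steps":{"type":"array","items":{"type":"number"}},"grip_force":{"type":"number"}},"required":["steps"]}

```bash
mkdir -p pics; ls
python3 - <<'E'
from rig import readout,cams
import cv2
s=readout.sense();print(s)
for n in ("scene","side","wrist"):
    im=cams.capture(n);cv2.imwrite(f"pics/{n}0.png",im[...,::-1]);print(n,cams.calibration(n))
E
```

```text
pics
{'time_s': 0.0, 'joints': array([-1.49940454e+00,  3.13452738e-01,  1.49844356e+00, -2.71286974e-06,
        1.33096440e+00, -2.23395394e-01]), 'dq': array([-8.82592517e-05,  2.55357967e-04,  1.25638888e-03,  2.80930037e-04,
        1.53134865e-03,  1.66966885e-03]), 'tau': array([-1.72126442e-03, -4.12269366e+01, -2.59746355e+01, -3.34949391e-04,
        4.10913635e-03, -6.25017563e-06]), 'eef_pos': array([ 152.50319154, -502.10026381,  230.7312267 ]), 'ee_rot': array([-6.32294290e-04,  9.89156970e-01,  1.46860774e-01,  4.68270289e-05]), 'force': array([-0.02477352,  1.05691792, -0.15029602]), 'wrist_torque': array([0.01364407, 0.03951781, 0.00444943]), 'grip_width': 0.9970180459465057}
scene {'fx': 457.9562232419247, 'fy': 457.9562232419247, 'cx': 273.6899611359339, 'cy': 210.08569572306195, 'R': array([[-0.89179151,  0.45241101,  0.00567343],
       [ 0.37568474,  0.74742011, -0.54792715],
       [-0.25212871, -0.48650536, -0.83650682]]), 't': array([ 490.02239262, -207.41802214, 1075.65357402])}
side {'fx': 486.25654510877723, 'fy': 486.25654510877723, 'cx': 277.61913574484305, 'cy': 216.9717409020388, 'R': array([[-0.95153611, -0.30733934,  0.01102557],
       [-0.23863741,  0.71526813, -0.65684373],
       [ 0.19398768, -0.62764164, -0.75394612]]), 't': array([562.8889722 , 158.56081952, 685.24278516])}
wrist {'fx': 307.6537510047571, 'fy': 307.6537510047571, 'cx': 282.9598291626191, 'cy': 214.13945577728884, 'T_tool_cam': array([[ 9.79065955e-04, -9.60612140e-01, -2.77890909e-01,
         7.04463956e+01],
       [ 9.99999424e-01,  1.06276748e-03, -1.50569701e-04,
        -3.24614971e-01],
       [ 4.39972504e-04, -2.77890601e-01,  9.60612628e-01,
        -1.41823977e+02],
       [ 0.00000000e+00,  0.00000000e+00,  0.00000000e+00,
         1.00000000e+00]])}
```

View pics/scene0.png

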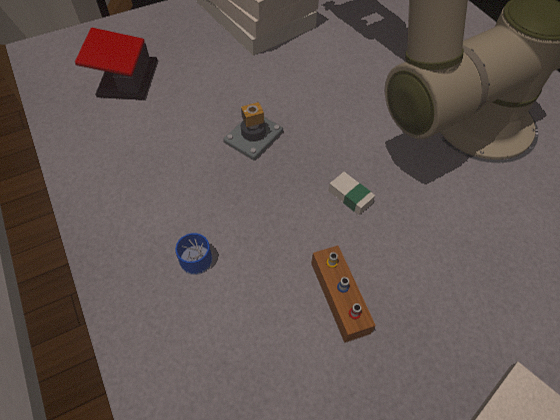

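View pics/side0.png

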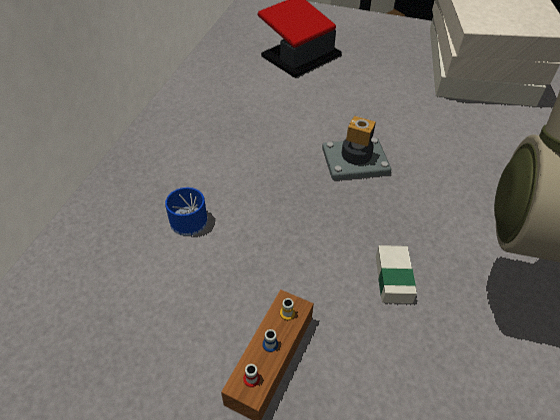

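View pics/wrist0.png

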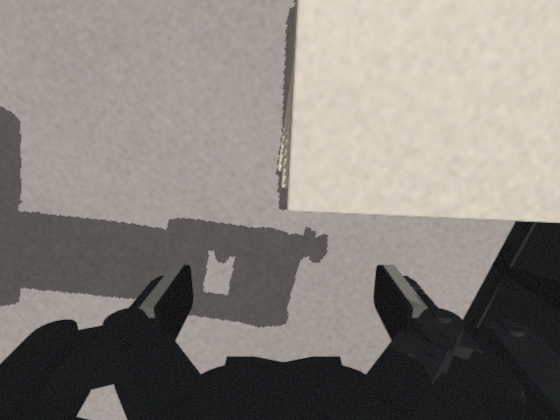

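The scene view shows the rack near (343,292), with the red bit at (356,311), and the nut near (252,112). In the side view the red bit is at (251,375) and the nut at (361,128). The wrist view shows only the paper stack. I'll zoom in.

Run:
```python
import cv2,numpy as np
a=cv2.imread("pics/scene0.png");b=cv2.imread("pics/side0.png")
def c(im,x,y,w,h,s):return cv2.resize(im[y:y+h,x:x+w],None,fx=s,fy=s,interpolation=cv2.INTER_CUBIC)
cv2.imwrite("pics/z1.png",np.hstack([c(a,300,240,80,100,5),c(b,220,285,80,100,5)]))   
cv2.imwrite("pics/z2.png",np.hstack([c(a,220,90,70,75,5),c(b,320,110,75,75,5)]))
```

```text
(no output)
```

View pics/z1.png

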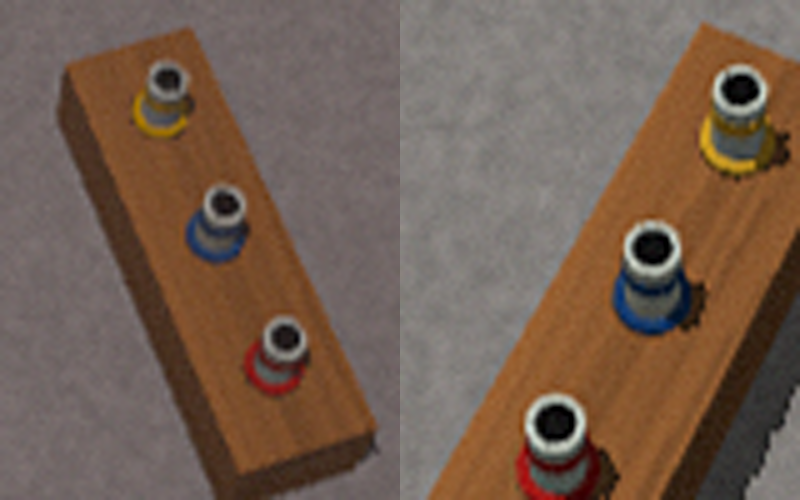

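View pics/z2.png

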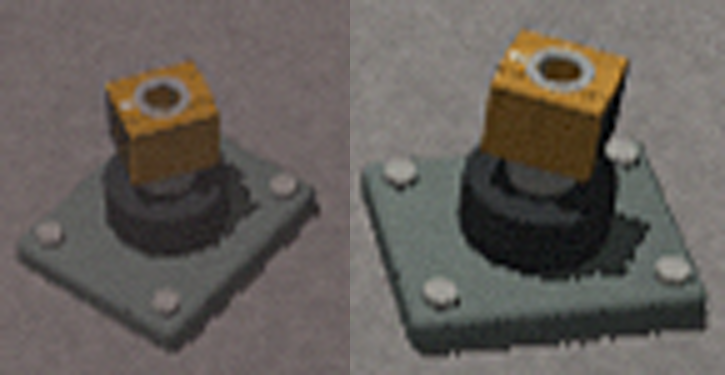

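```bash
cat > h.py <<'E'
import numpy as np,cv2
from rig import readout,cams
from scipy.spatial.transform import Rotation as Ro
C={n:cams.calibration(n) for n in("scene","side")}
def K(c):return np.array([[c["fx"],0,c["cx"]],[0,c["fy"],c["cy"]],[0,0,1]])
def P(n):
    c=C[n];return K(c)@np.c_[c["R"],c["t"]]
def tri(a,b,Pa=None,Pb=None):
    Pa=P("scene") if Pa is None else Pa;Pb=P("side") if Pb is None else Pb
    X=cv2.triangulatePoints(Pa,Pb,np.array(a,float).reshape(2,1),np.array(b,float).reshape(2,1)).ravel();X=X[:3]/X[3]
    e=[]
    for M,p in((Pa,a),(Pb,b)):
        q=M@np.r_[X,1];e.append(np.round(q[:2]/q[2]-p,1))
    return X,e
def plane(n,p,z):
    c=C[n];d=c["R"].T@np.linalg.inv(K(c))@np.r_[p,1];o=-c["R"].T@c["t"];return o+d*(z-o[2])/d[2]
def wristP(s):
    c=cams.calibration("wrist");T=np.eye(4);T[:3,:3]=Ro.from_quat(np.roll(s["ee_rot"],-1)).as_matrix();T[:3,3]=s["eef_pos"]
    M=np.linalg.inv(T@c["T_tool_cam"]);return K(c)@M[:3]
E
python3 - <<'E'
from h import *
np.set_printoptions(precision=1,suppress=True)
z=lambda ox,oy,x,y:(ox+(x+.5)/5-.5,oy+(y+.5)/5-.5)
for n,a,b in(("yel",(167,79),(340,91)),("blu",(225,205),(253,248)),("red",(285,337),(155,423))):
    print(n,tri(z(300,240,*a),z(220,285,*b)))
print("nut",tri(z(220,90,161,97),z(320,110,210,69)))
for p in((106,85),(187,61),(217,120),(130,132)):print(plane("scene",z(220,90,*p),88))
for p in((150,33),(278,62),(257,110),(140,88)):print(plane("side",z(320,110,*p),88))
for p in((65,68),(190,28),(376,425),(240,473)):print("rack",plane("scene",z(300,240,*p),44))
print("base");
for p in((18,248),(165,345),(315,195)):print(plane("scene",z(220,90,*p),16))
for p in((412,335),(705,300),(362,170),(620,140)):print(plane("side",z(320,110,p[0]-350,p[1]),16))
E
```

```text
yel (array([522.8, 174.5,  74.3]), [array([-0. , -0.1]), array([-0.1,  0.1])])
blu (array([529.9, 223.9,  75.1]), [array([-0.1, -0.4]), array([-0.3,  0.4])])
red (array([537.3, 272.8,  75.2]), [array([-0. , -0.2]), array([-0.2,  0.3])])
nut (array([ 503.7, -193.5,   92.2]), [array([ 0. , -0.1]), array([-0. ,  0.1])])
[ 519.9 -214.1   88. ]
[ 482.8 -211.7   88. ]
[ 486.8 -174.4   88. ]
[ 522.5 -184.5   88. ]
[ 528.2 -212.2   88. ]
[ 482.5 -210.5   88. ]
[ 484.5 -182.3   88. ]
[ 524.9 -181.1   88. ]
rack [542.5 142.   44. ]
rack [493.2 148.3  44. ]
rack [516.1 304.8  44. ]
rack [565.1 298.2  44. ]
base
[ 569.9 -208.5   16. ]
[ 535.4 -128.8   16. ]
[ 436.8 -177.6   16. ]
[ 532.6 -128.8   16. ]
[ 437.2 -179.7   16. ]
[ 571.6 -209.4   16. ]
[ 482.4 -258.    16. ]
```

Positions agree between views: red bit at about (537,273), rack x axis yawed about -8.4°, nut at about (504,-193.5). Both triangulated heights read about 4 mm high. Next I go over the red bit for a wrist view.

>>> carry_out(
  steps=[2.2,-2.33,0.22,0,0,0,1,2.2,-2.33,0.22,0,0,0,1,2.2,-2.33,0.22,0,0,0,1,2.2,-2.33,0.22,0,0,0,1,2.2,-2.33,0.22,0,0,0,1,2.2,-2.33,0.22,0,0,0,1,2.2,-2.33,0.22,0,0,0,1,2.2,-2.33,0.22,0,0,0,1,2.2,-2.33,0.22,0,0,0,1,2.2,-2.33,0.22,0,0,0,1,2.2,-2.33,0.22,0,0,0,1,2.2,-2.33,0.22,0,0,0,1,2.2,-2.33,0.22,0,0,0,1,2.2,-2.33,0.22,0,0,0,1,2.2,-2.33,0.22,0,0,0,1,2.2,-2.33,0.22,0,0,0,1,2.2,-2.33,0.22,0,0,0,1,2.2,-2.33,0.22,0,0,0,1,2.2,-2.33,0.22,0,0,0,1,2.2,-2.33,0.22,0,0,0,1],
)

```text
time_s: 1.82
eef_pos: [438.5, 73.1, 187.1]
ee_rot: [0.0, 0.989, 0.147, -0.0]
force: [1.3, -1.1, -0.2]
grip_width: 1.002
```

>>> carry_out(
  steps=[2.2,-2.33,0.22,0,0,0,1,2.2,-2.33,0.22,0,0,0,1,2.2,-2.33,0.22,0,0,0,1,2.2,-2.33,0.22,0,0,0,1,2.2,-2.33,0.22,0,0,0,1,2.2,-2.33,0.22,0,0,0,1,2.2,-2.33,0.22,0,0,0,1,0,0,0,0,0,-1.3,1,0,0,0,0,0,-1.3,1,0,0,0,0,0,-1.3,1,0,0,0,0,0,-1.3,1,0,0,0,0,0,-1.3,1,0,0,0,0,0,-1.3,1,0,0,0,0,0,-1.3,1,0,0,0,0,0,-1.3,1,0,0,0,0,0,-1.3,1,0,0,0,0,0,-1.22,1,0,0,0,0,0,0,1,0,0,0,0,0,0,1,0,0,0,0,0,0,1],
)

```text
time_s: 3.48
eef_pos: [538.0, 272.2, 171.7]
ee_rot: [-0.0, 0.759, 0.652, -0.0]
force: [-0.1, 0.2, -0.1]
grip_width: 1.004
```

```bash
cat > w.py <<'E'
from h import *
import sys
s=readout.sense();im=cams.capture("wrist");n=sys.argv[1]
cv2.imwrite(f"pics/{n}.png",im[...,::-1]);np.save(f"pics/{n}.npy",wristP(s))
R=Ro.from_quat(np.roll(s["ee_rot"],-1)).as_matrix()
np.set_printoptions(precision=2,suppress=True)
print(s["time_s"],s["eef_pos"],"phi",np.degrees(np.arctan2(R[1,0],R[0,0])),R[:,2],s["force"],s["wrist_torque"],s["grip_width"],s["joints"])
E
python3 w.py w1
```

```text
3.4833 [538.05 272.17 171.74] phi 81.31316651431518 [-0. -0. -1.] [-0.12  0.17 -0.07] [-0.05 -0.03 -0.05] 1.0038483764780186 [0.27 0.53 1.33 0.   1.28 0.43]
```

View pics/w1.png

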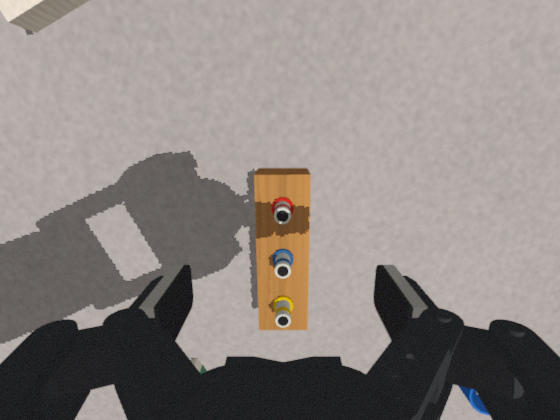

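Wrist view: the red bit's mouth is at about (283,215), on the centre line between the fingers, and the rack is aligned with the jaws. I go lower for a second view.

>>> carry_out(
  steps=[0,0,2.5,0,0,0,1,0,0,2.5,0,0,0,1,0,0,2,0,0,0,1,0,0,0,0,0,0,1,0,0,0,0,0,0,1,0,0,0,0,0,0,1],
)

```text
time_s: 4.03
eef_pos: [538.8, 272.4, 103.4]
ee_rot: [0.0, 0.758, 0.652, 0.001]
force: [0.2, 0.2, 0.1]
grip_width: 1.001
```

```bash
python3 w.py w2; python3 -c "
import cv2,numpy as np
a=cv2.imread('pics/w1.png')[160:340,240:325];b=cv2.imread('pics/w2.png')[150:330,230:340]
cv2.imwrite('pics/z3.png',np.hstack([cv2.resize(a,None,fx=3.3,fy=3.3),cv2.resize(b,None,fx=3.3,fy=3.3)]))"
```

```text
4.0333 [538.82 272.4  103.39] phi 81.4504887398131 [ 0.  0. -1.] [0.16 0.22 0.09] [-0.02  0.    0.03] 1.001072088878578 [0.27 0.6  1.41 0.   1.13 0.42]
```

View pics/w2.png

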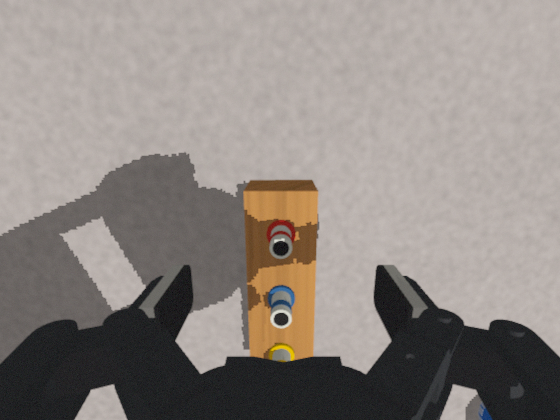

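View pics/z3.png

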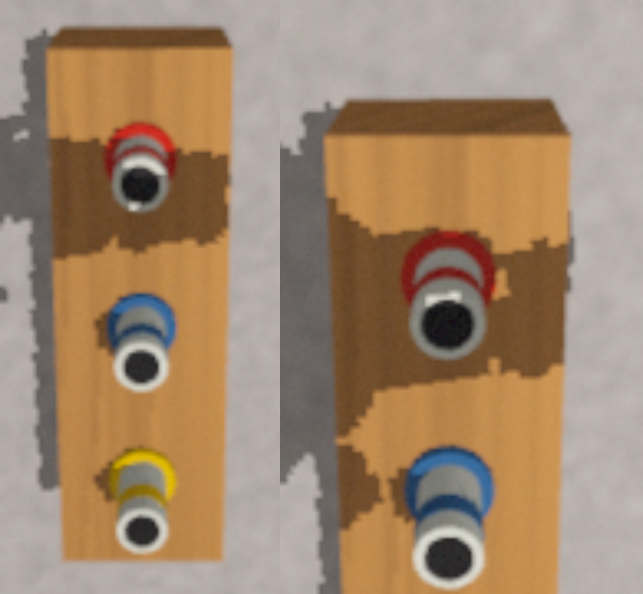

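Run:
```python
from h import *
np.set_printoptions(precision=2,suppress=True)
a,b=np.load("pics/w1.npy"),np.load("pics/w2.npy")
X=tri((282.1,215.7),(280.5,247.5),a,b);print(X)
def wp(P,p,z):
    A=np.c_[P[:,:2],-np.r_[p,1]];s=np.linalg.solve(A,-(P[:,2]*z+P[:,3]));return s[:2]
for z in(71,75):print(z,wp(a,(282.1,215.7),z),wp(b,(280.5,247.5),z))
print("collar c z47", wp(b,(280.5+.3,150+275/3.3),47))
s=readout.sense();R=Ro.from_quat(np.roll(s["ee_rot"],-1)).as_matrix()
print(R.T@(np.r_[wp(b,(280.5,247.5),71),50]-s["eef_pos"]))
# rack edges yaw at z44
e=[wp(b,(230+(x-280)/3.3,150+y/3.3),44) for x,y in((325,135),(345,590),(570,135),(555,590))];print(e)
for i in(0,2):
    d=e[i]-e[i+1];print(np.degrees(np.arctan2(d[1],d[0])))
```

```text
(array([536.87, 270.83,  68.  ]), [array([0., 0.]), array([-0., -0.])])
71 [537.   271.71] [537.09 272.04]
75 [537.19 272.87] [537.36 273.66]
collar c z47 [537.24 272.59]
[-0.73 -1.87 53.59]
[array([517.07, 304.82]), array([502.07, 198.79]), array([565.99, 297.5 ]), array([550.07, 191.55])]
81.95154399338672
81.45219079048522
```

>>> carry_out(
  steps=[-0.05,-0.19,1.8,0,0,0,1,0,0,1.8,0,0,0,1,0,0,1.75,0,0,0,1,0,0,0,0,0,0,0,0,0,0,0,0,0,-0.4,0,0,0,0,0,0,-0.4,0,0,0,0,0,0,-0.4],
  grip_force=30,
)

```text
time_s: 4.67
eef_pos: [537.0, 272.2, 50.1]
ee_rot: [0.001, 0.758, 0.653, 0.001]
force: [-0.3, 0.4, -0.4]
grip_width: 0.456
```

```bash
python3 w.py w3
```

```text
4.6667 [537.02 272.23  50.13] phi 81.48791578276904 [ 0.  0. -1.] [-0.29  0.36 -0.41] [-0.02 -0.01  0.03] 0.45641832664316256 [0.27 0.67 1.45 0.   1.02 0.42]
```

View pics/w3.png

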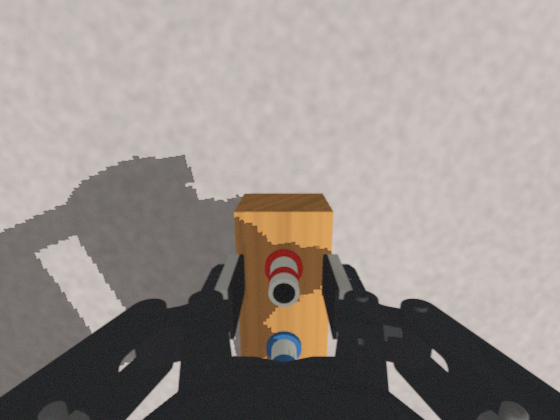

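The bit (mouth at (285,290)) sits centred between the fingers. Closing.

>>> carry_out(
  steps=[0,0,0,0,0,0,-0.6,0,0,0,0,0,0,-0.7,0,0,0,0,0,0,-0.8,0,0,0,0,0,0,-1,0,0,0,0,0,0,-1,0,0,0,0,0,0,-1,0,0,0,0,0,0,-1,0,0,0,0,0,0,-1],
  grip_force=60,
)

```text
time_s: 5.38
eef_pos: [536.5, 272.1, 49.4]
ee_rot: [0.0, 0.758, 0.653, 0.001]
force: [-0.7, -0.6, 5.5]
grip_width: 0.138
```

```bash
python3 w.py w4
```

```text
5.3833 [536.55 272.11  49.37] phi 81.49426927900551 [ 0.  0. -1.] [-0.69 -0.59  5.52] [-0.04  0.26  0.03] 0.13771106477022116 [ 0.27  0.67  1.45 -0.    1.02  0.42]
```

View pics/w4.png

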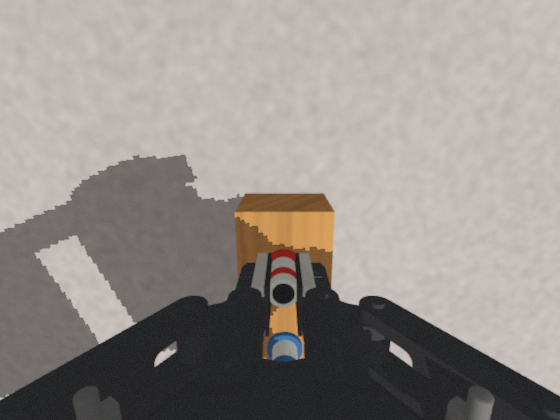

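>>> carry_out(
  steps=[0,0,-0.5,0,0,0,-1,0,0,-1,0,0,0,-1,0,0,-1,0,0,0,-1,0,0,-1,0,0,0,-1,0,0,-1.5,0,0,0,-1,0,0,-2,0,0,0,-1,0,0,-2,0,0,0,-1,0,0,-2,0,0,0,-1,0,0,-2,0,0,0,-1,0,0,0,0,0,0,-1,0,0,0,0,0,0,-1,0,0,0,0,0,0,-1],
)

```text
time_s: 6.43
eef_pos: [535.7, 271.8, 177.7]
ee_rot: [-0.0, 0.758, 0.653, -0.001]
force: [0.6, 0.1, -1.5]
grip_width: 0.137
```

```bash
python3 w.py w5
python3 - <<'E'
import cv2
from rig import cams
im=cams.capture("side")[...,::-1].copy();cv2.imwrite("pics/s5.png",cv2.resize(im[200:420,150:400],None,fx=2.6,fy=2.6))
E
```

```text
6.4333 [535.65 271.84 177.67] phi 81.49065041346836 [-0. -0. -1.] [ 0.6   0.12 -1.45] [ 0.01 -0.02 -0.03] 0.13741359703105788 [0.27 0.52 1.33 0.   1.29 0.42]
```

View pics/w5.png

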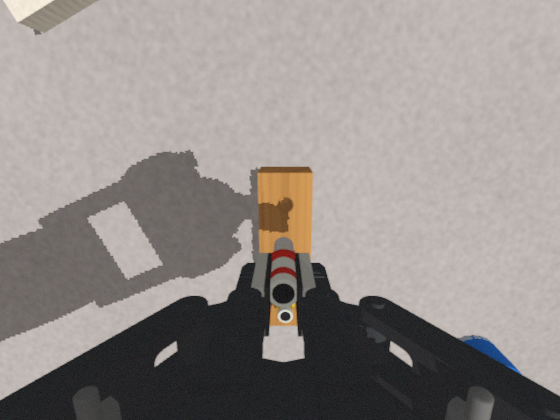

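View pics/s5.png

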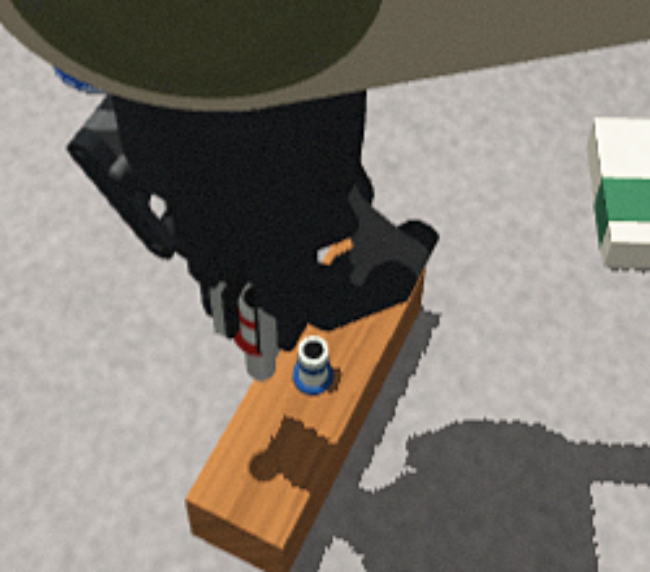

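```bash
python3 -c "
import cv2
b=cv2.imread('pics/w5.png')[225:315,240:330]
cv2.imwrite('pics/z5.png',cv2.resize(b,None,fx=6,fy=6,interpolation=cv2.INTER_CUBIC))"
cat > th.py <<'E'
from h import *
def toolpt(p,z):
    c=cams.calibration("wrist");T=c["T_tool_cam"];d=T[:3,:3]@np.linalg.inv(K(c))@np.r_[p,1];o=T[:3,3];return o+d*(z-o[2])/d[2]
E
```

```text
(no output)
```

View pics/z5.png

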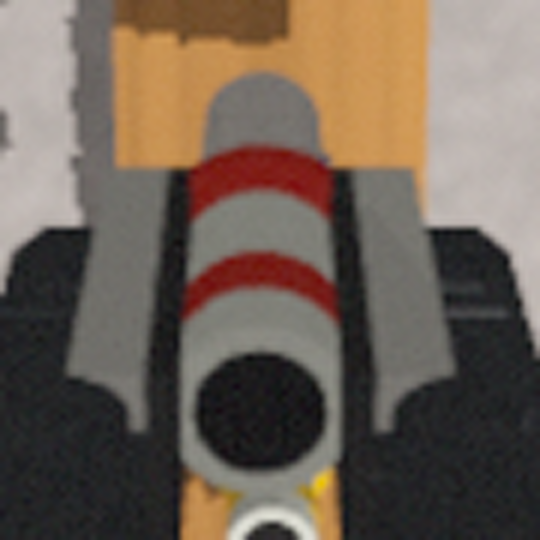

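Run:
```python
from th import *
np.set_printoptions(precision=2,suppress=True)
print(toolpt((282.9,292.9),-21.6), toolpt((283.2,236.6),34.4)-[6,0,0])
```

```text
[  0.09  -0.26 -21.6 ] [-0.33 -0.09 34.4 ]
```

The bit is held upright and centred within 0.3 mm in the tool frame. I'll carry it toward the nut and stop 40 mm short for a wrist view.

>>> carry_out(
  steps=[-1.8,0.16,0,0,0,0,-1,-3.6,0.31,0,0,0,0,-1,-3.6,0.31,0,0,0,0,-1,-3.6,0.31,0,0,0,0,-1,-3.6,0.31,0,0,0,0,-1,-3.6,0.31,0,0,0,0,-1,-3.6,0.31,0,0,0,0,-1,-3.6,0.31,0,0,0,0,-1,-3.6,0.31,0,0,0,0,-1,-3.6,0.31,0,0,0,0,-1,-3.6,0.31,0,0,0,0,-1,-3.6,0.31,0,0,0,0,-1,-3.6,0.31,0,0,0,0,-1,-3.6,0.31,0,0,0,0,-1,-1.8,0.15,0,0,0,0,-1,0,0,0,0,0,0,-1,0,0,0,0,0,0,-1,0,0,0,0,0,0,-1,0,0,0,0,0,0,-1],
)

```text
time_s: 8.12
eef_pos: [504.6, -231.7, 178.2]
ee_rot: [-0.0, 0.757, 0.653, 0.0]
force: [-0.6, 0.3, -0.2]
grip_width: 0.138
```

```bash
python3 w.py w6; python3 -c "
import cv2
b=cv2.imread('pics/w6.png')[120:280,210:360]
cv2.imwrite('pics/z6.png',cv2.resize(b,None,fx=3.7,fy=3.7,interpolation=cv2.INTER_CUBIC))"
```

```text
8.1167 [ 504.6  -231.67  178.18] phi 81.56886116327142 [-0.  0. -1.] [-0.58  0.27 -0.23] [ 0.03  0.01 -0.03] 0.13790417992557863 [-0.64  0.42  1.48  0.    1.24 -0.49]
```

View pics/w6.png

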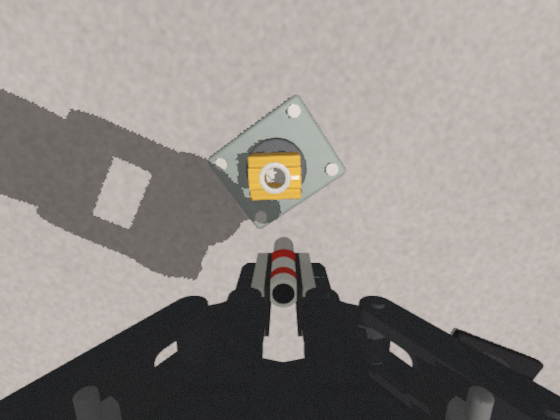

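The nut is at (275,178), with its long axis nearly horizontal in the image. I take a second view 35 mm lower.

>>> carry_out(
  steps=[-0.5,0,1.5,0,0,0,-1,-0.5,0,2,0,0,0,-1,0,0,0,0,0,0,-1,0,0,0,0,0,0,-1,0,0,0,0,0,0,-1],
)

```text
time_s: 8.58
eef_pos: [503.5, -242.4, 144.4]
ee_rot: [0.001, 0.757, 0.653, 0.0]
force: [0.6, -0.1, 0.1]
grip_width: 0.131
```

```bash
python3 w.py w7; python3 -c "
import cv2,numpy as np
f=lambda n,y:cv2.resize(cv2.imread(n)[y:y+90,230:330],None,fx=4,fy=4,interpolation=cv2.INTER_CUBIC)
cv2.imwrite('pics/z7.png',np.hstack([f('pics/w6.png',130),f('pics/w7.png',130)]))"
```

```text
8.5833 [ 503.5  -242.42  144.43] phi 81.52829552145919 [ 0. -0. -1.] [ 0.59 -0.07  0.12] [-0.03 -0.02 -0.03] 0.13142566849742163 [-0.66  0.47  1.51  0.    1.16 -0.51]
```

View pics/z7.png

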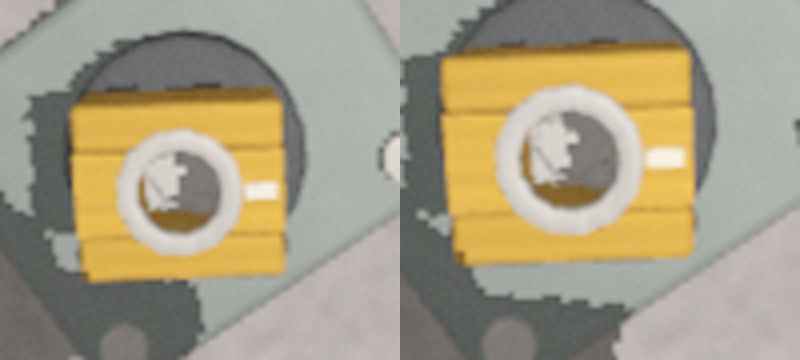

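Run:
```python
from h import *
np.set_printoptions(precision=2,suppress=True)
a,b=np.load("pics/w6.npy"),np.load("pics/w7.npy")
def wp(P,p,z):
    A=np.c_[P[:,:2],-np.r_[p,1]];s=np.linalg.solve(A,-(P[:,2]*z+P[:,3]));return s[:2]
print(tri((274.6,177.6),(272.1,169.6),a,b),wp(a,(274.6,177.6),88),wp(b,(272.1,169.6),88))
z=lambda x,y:(230+(x-400+.5)/4-.5,130+(y+.5)/4-.5)
q=[wp(b,z(*p),88) for p in((443,57),(690,50),(693,257),(462,264),(441,113),(694,109),(453,214),(694,206))]
print(*q)
for i,j in((0,1),(3,2),(4,5),(6,7)):
    d=q[j]-q[i];print(np.degrees(np.arctan2(d[1],d[0])),np.hypot(*d))
s=readout.sense();R=Ro.from_quat(np.roll(s["ee_rot"],-1)).as_matrix()
print(R.T@(np.r_[wp(b,(272.1,169.6),88),s["eef_pos"][2]]-s["eef_pos"]))
```

```text
(array([ 502.59, -198.97,   84.15]), [array([-0.,  0.]), array([ 0., -0.])]) [ 502.82 -198.36] [ 502.76 -198.47]
[ 485.55 -179.57] [ 524.11 -184.2 ] [ 520.31 -217.21] [ 482.5 -212.8] [ 483.63 -188.09] [ 523.56 -193.37] [ 482.55 -204.38] [ 521.56 -208.83]
-6.835679286646208 38.843954543128596
-6.656152999598953 38.06790061561259
-7.527184004545316 40.28278998015874
-6.506639831847403 39.26278571238594
[43.5  -7.31 -0.05]
```

>>> carry_out(
  steps=[2.2,-0.36,0,0,0,0,-1,2.15,-0.37,0,0,0,0,-1,0,0,0,0,0,0,-1,0,0,0,0,0,0,-1,0,0,0,0,0,0,-1],
)

```text
time_s: 9.05
eef_pos: [502.6, -199.1, 144.2]
ee_rot: [0.001, 0.758, 0.653, 0.0]
force: [0.1, -0.7, -0.9]
grip_width: 0.139
```

```bash
python3 w.py w8; python3 -c "
import cv2,numpy as np
from rig import cams
for n in('scene','side'):cv2.imwrite('pics/%s8.png'%n,cams.capture(n)[...,::-1])
f=lambda n,x,y:cv2.resize(cv2.imread(n)[y:y+90,x:x+66],None,fx=4,fy=4,interpolation=cv2.INTER_CUBIC)
cv2.imwrite('pics/z8.png',np.hstack([cv2.resize(cv2.imread('pics/w8.png')[180:300,240:330],None,fx=3,fy=3),f('pics/scene8.png',220,50),f('pics/side8.png',330,80)]))"
```

```text
9.05 [ 502.65 -199.11  144.22] phi 81.50999876013148 [ 0. -0. -1.] [ 0.13 -0.69 -0.92] [-0.04 -0.02  0.01] 0.13875852100822314 [-0.59  0.43  1.57 -0.    1.14 -0.45]
```

View pics/z8.png

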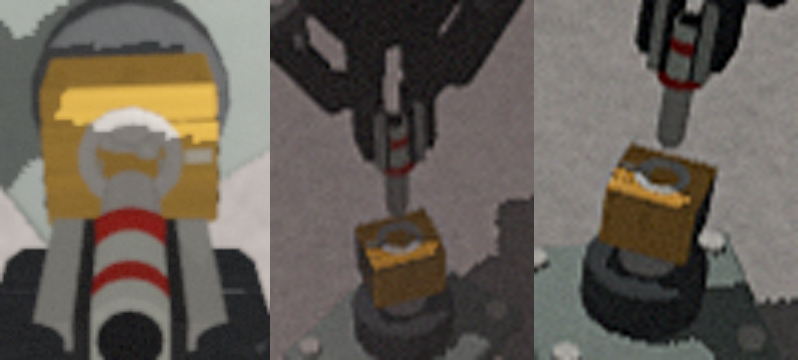

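View pics/w8.png

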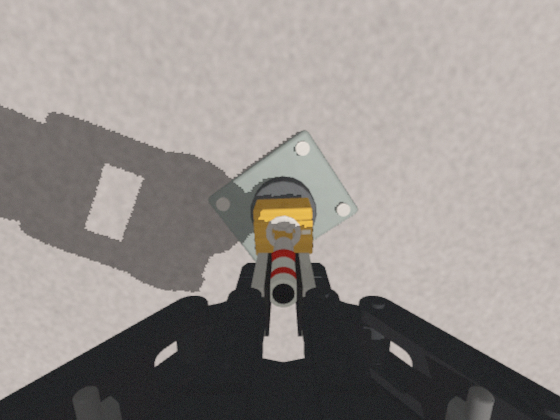

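Run:
```python
import cv2,numpy as np
f=lambda n,x,y:cv2.resize(cv2.imread(n)[y:y+60,x:x+45],None,fx=9,fy=9,interpolation=cv2.INTER_CUBIC)
o=[f('pics/scene8.png',231,78),f('pics/side8.png',342,90)]
cv2.imwrite('pics/z9.png',np.clip(np.hstack(o)*1.6,0,255).astype('uint8'))
```

```text
(no output)
```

View pics/z9.png

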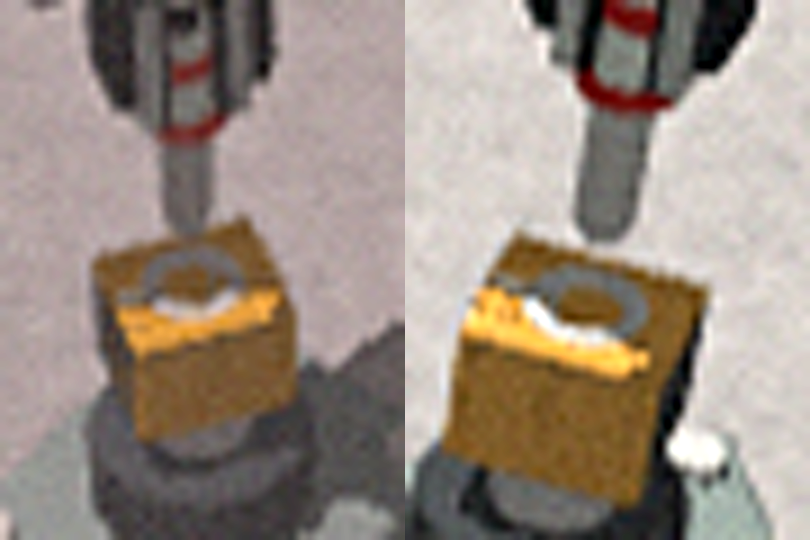

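Run:
```python
from h import *
np.set_printoptions(precision=1,suppress=True)
z=lambda ox,oy,x,y:(ox+(x+.5)/9-.5,oy+(y+.5)/9-.5)
F=tri(z(231,78,189,223.5),z(342,90,606-405,227));B=tri(z(231,78,195,283),z(342,90,587-405,303));print(F,B,B[0]-F[0])
# what shift at nut's plane per cam, using known height diff
for n,f,b in(("scene",z(231,78,189,223.5),z(231,78,195,283)),("side",z(342,90,201,227),z(342,90,182,303))):
    print(n,plane(n,f,104.8),plane(n,b,88),plane(n,b,88)-plane(n,f,104.8))
print(K(C["scene"])[0,0]/1000)
```

```text
(array([ 502.6, -195.4,  109. ]), [array([ 0. , -0.2]), array([-0.1,  0.1])]) (array([ 503.3, -191.9,   93.6]), [array([ 0. , -0.2]), array([-0.1,  0.1])]) [  0.7   3.5 -15.4]
scene [ 501.1 -199.1  104.8] [ 501.3 -196.8   88. ] [  0.2   2.3 -16.8]
side [ 503.1 -201.6  104.8] [ 503.9 -199.7   88. ] [  0.9   1.9 -16.8]
0.4579562232419247
```

Run:
```python
from th import *
np.set_printoptions(precision=2,suppress=True)
print(toolpt((283,231.2),56.2))
im=cv2.imread('pics/w8.png')[185:265,240:330]
cv2.imwrite('pics/z10.png',np.clip(cv2.resize(im,None,fx=8,fy=8,interpolation=cv2.INTER_CUBIC)*1.5,0,255).astype('uint8'))
```

```text
[ 1.52 -0.2  56.2 ]
```

View pics/z10.png

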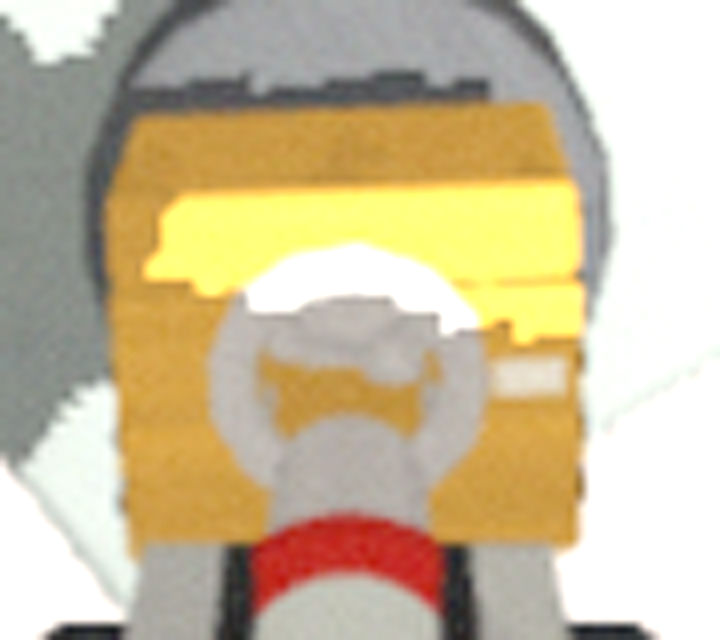

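>>> carry_out(
  steps=[0.16,0.01,0.5,0,0,0,-1,0,0,0.5,0,0,0,-1,0,0,0.5,0,0,0,-1,0,0,0.4,0,0,0,-1,0,0,0,0,0,0,-1,0,0,0,0,0,0,-1,0,0,0,0,0,0,-1],
  grip_force=80,
)

```text
time_s: 9.78
eef_pos: [502.7, -197.2, 124.5]
ee_rot: [0.0, 0.758, 0.653, 0.0]
force: [-0.0, 0.0, -0.8]
grip_width: 0.126
```

```bash
python3 w.py w9; python3 -c "
import cv2,numpy as np
from rig import cams
for n in('scene','side'):cv2.imwrite('pics/%s9.png'%n,cams.capture(n)[...,::-1])
f=lambda n,x,y:cv2.resize(cv2.imread(n)[y:y+60,x:x+45],None,fx=6,fy=6,interpolation=cv2.INTER_CUBIC)
o=np.hstack([cv2.resize(cv2.imread('pics/w9.png')[190:262,240:330],None,fx=5,fy=5)]+[f('pics/scene9.png',231,83),f('pics/side9.png',342,95)][:0])
cv2.imwrite('pics/z11.png',np.clip(np.hstack([o,f('pics/scene9.png',231,83)[:],f('pics/side9.png',342,95)][1:] )*1.6 if 0 else np.hstack([cv2.copyMakeBorder(o,0,0,0,0,0),f('pics/scene9.png',231,83),f('pics/side9.png',342,95)])*1.5,0,255).astype('uint8'))"
```

```text
9.7833 [ 502.67 -197.22  124.52] phi 81.4893492494535 [ 0. -0. -1.] [-0.01  0.01 -0.85] [-0.04 -0.    0.04] 0.12629095464896256 [-0.59  0.45  1.59 -0.    1.1  -0.44]
```

View pics/z11.png

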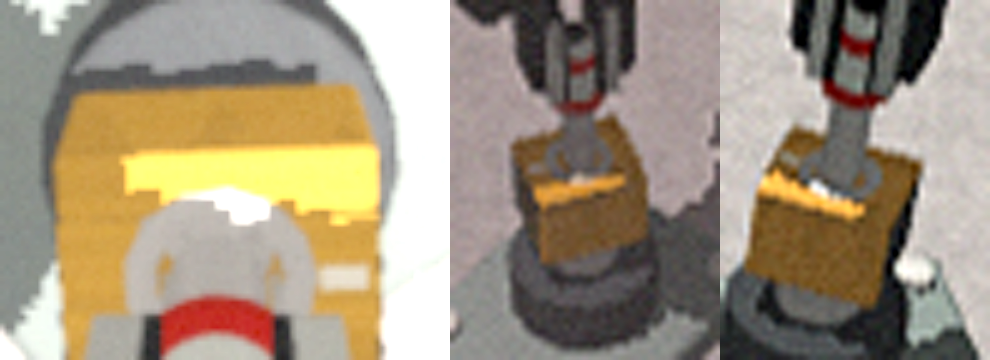

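It enters the bore centred with no contact force. I descend further in short steps.

>>> carry_out(
  steps=[0,0,0.2,0,0,0,-1,0,0,0.2,0,0,0,-1,0,0,0.2,0,0,0,-1,0,0,0.2,0,0,0,-1,0,0,0,0,0,0,-1,0,0,0,0,0,0,-1],
)

```text
time_s: 10.43
eef_pos: [502.5, -197.1, 116.3]
ee_rot: [-0.0, 0.758, 0.653, -0.0]
force: [0.5, 0.5, -0.9]
grip_width: 0.131
```

>>> carry_out(
  steps=[0,0,0.2,0,0,0,-1,0,0,0.2,0,0,0,-1,0,0,0.2,0,0,0,-1,0,0,0.2,0,0,0,-1,0,0,0,0,0,0,-1,0,0,0,0,0,0,-1],
)

```text
time_s: 10.93
eef_pos: [502.5, -197.1, 108.3]
ee_rot: [-0.0, 0.758, 0.653, -0.0]
force: [-0.1, 0.3, -0.8]
grip_width: 0.13
```

```bash
python3 w.py w10
```

```text
10.9333 [ 502.54 -197.1   108.27] phi 81.49133082315659 [-0.  0. -1.] [-0.14  0.34 -0.78] [-0.03  0.03  0.01] 0.12960024112516166 [-0.59  0.47  1.61 -0.    1.06 -0.44]
```

>>> carry_out(
  steps=[0,0,0.1,0,0,0,-1,0,0,0.1,0,0,0,-1,0,0,0.1,0,0,0,-1,0,0,0.1,0,0,0,-1,0,0,0,0,0,0,-1,0,0,0,0,0,0,-1],
)

```text
time_s: 11.48
eef_pos: [502.6, -197.1, 104.4]
ee_rot: [-0.0, 0.758, 0.653, -0.0]
force: [-0.7, 0.1, -0.6]
grip_width: 0.128
```

>>> carry_out(
  steps=[0,0,0.1,0,0,0,-1,0,0,0.1,0,0,0,-1,0,0,0.1,0,0,0,-1,0,0,0,0,0,0,-1,0,0,0,0,0,0,-1],
)

```text
time_s: 11.9
eef_pos: [502.7, -197.3, 101.4]
ee_rot: [0.0, 0.758, 0.653, 0.0]
force: [0.4, -0.8, -0.2]
grip_width: 0.13
```

```bash
python3 w.py w11
python3 - <<'E'
import cv2,numpy as np
from rig import cams
f=lambda im,x,y:cv2.resize(im[y:y+60,x:x+45],None,fx=8,fy=8,interpolation=cv2.INTER_CUBIC)
o=[f(cams.capture("scene")[...,::-1],231,83),f(cams.capture("side")[...,::-1],342,95)]
cv2.imwrite('pics/z12.png',np.clip(np.hstack(o)*1.6,0,255).astype('uint8'))
b=cv2.imread('pics/w11.png')[190:315,230:340]
cv2.imwrite('pics/z13.png',np.clip(cv2.resize(b,None,fx=4.5,fy=4.5,interpolation=cv2.INTER_CUBIC)*1.5,0,255).astype('uint8'))
E
```

```text
11.9 [ 502.68 -197.27  101.38] phi 81.48685765067492 [ 0. -0. -1.] [ 0.36 -0.83 -0.17] [-0.27 -0.17  0.02] 0.13047148004239398 [-0.59  0.48  1.62 -0.    1.04 -0.44]
```

View pics/z12.png

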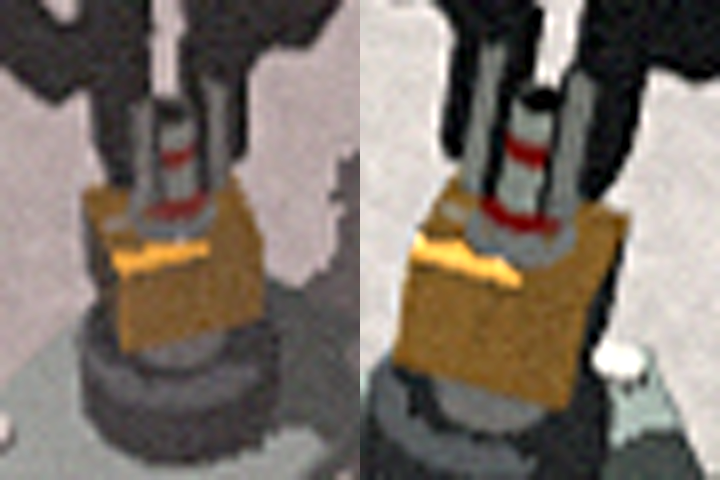

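View pics/z13.png

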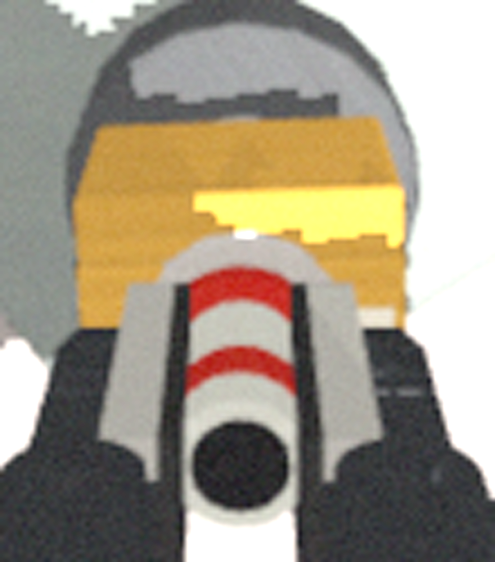

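>>> carry_out(
  steps=[0,0,0.1,0,0,0,-1,0,0,0.1,0,0,0,-1],
)

```text
time_s: 12.22
eef_pos: [502.8, -197.3, 99.7]
ee_rot: [0.001, 0.758, 0.653, 0.0]
force: [0.9, -1.4, 3.0]
grip_width: 0.125
```

>>> carry_out(
  steps=[0,0,0.1,0,0,0,-1,0,0,0.1,0,0,0,-1],
)

```text
time_s: 12.38
eef_pos: [502.7, -197.2, 97.4]
ee_rot: [0.0, 0.758, 0.653, 0.0]
force: [0.5, -0.7, 2.0]
grip_width: 0.13
```

```bash
python3 w.py w12
```

```text
12.3833 [ 502.69 -197.17   97.44] phi 81.48849000367586 [ 0. -0. -1.] [ 0.52 -0.73  2.02] [-0.24 -0.22 -0.02] 0.12958932509372262 [-0.59  0.49  1.62  0.    1.03 -0.44]
```

Rubbing has begun. About 2 mm remain.

>>> carry_out(
  steps=[0,0,0.05,0,0,0,-1,0,0,0.05,0,0,0,-1],
)

```text
time_s: 12.6
eef_pos: [502.6, -197.1, 96.4]
ee_rot: [0.0, 0.758, 0.653, -0.0]
force: [0.1, -1.8, 2.1]
grip_width: 0.13
```

>>> carry_out(
  steps=[0,0,0.05,0,0,0,-1],
)

```text
time_s: 12.68
eef_pos: [502.6, -197.1, 95.9]
ee_rot: [-0.0, 0.758, 0.653, -0.0]
force: [0.8, -1.6, 1.8]
grip_width: 0.128
```

>>> carry_out(
  steps=[0,0,0.05,0,0,0,-1],
)

```text
time_s: 12.77
eef_pos: [502.6, -197.2, 95.4]
ee_rot: [0.0, 0.758, 0.653, -0.0]
force: [0.5, -0.6, 5.0]
grip_width: 0.128
```

>>> carry_out(
  steps=[0,0,0.05,0,0,0,-1],
)

```text
time_s: 12.85
eef_pos: [502.6, -197.2, 95.3]
ee_rot: [0.0, 0.758, 0.653, -0.0]
force: [-1.5, -0.5, 8.4]
grip_width: 0.135
```

>>> carry_out(
  steps=[0,0,0.05,0,0,0,-1],
)

```text
time_s: 12.93
eef_pos: [502.7, -197.3, 95.3]
ee_rot: [0.0, 0.758, 0.653, -0.0]
force: [-1.1, 0.0, 12.9]
grip_width: 0.128
```

```bash
python3 w.py w13
python3 - <<'E'
import cv2,numpy as np
from rig import cams
f=lambda im,x,y:cv2.resize(im[y:y+60,x:x+45],None,fx=8,fy=8,interpolation=cv2.INTER_CUBIC)
o=[f(cams.capture("scene")[...,::-1],231,83),f(cams.capture("side")[...,::-1],342,95)]
cv2.imwrite('pics/z14.png',np.clip(np.hstack(o)*1.6,0,255).astype('uint8'))
b=cv2.imread('pics/w13.png')[190:315,230:340]
cv2.imwrite('pics/z15.png',np.clip(cv2.resize(b,None,fx=4.5,fy=4.5,interpolation=cv2.INTER_CUBIC)*1.5,0,255).astype('uint8'))
E
```

```text
12.9333 [ 502.72 -197.32   95.26] phi 81.49792854375764 [ 0. -0. -1.] [-1.06  0.05 12.87] [-0.03  0.52  0.02] 0.12816894759286734 [-0.59  0.49  1.62 -0.    1.03 -0.44]
```

View pics/z14.png

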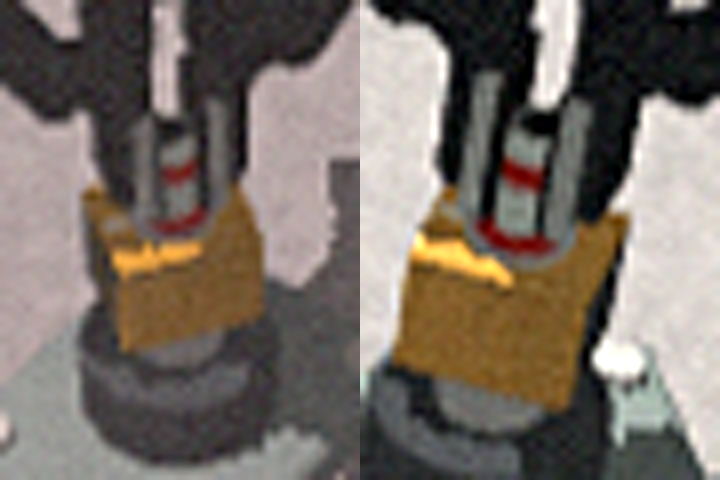

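View pics/z15.png

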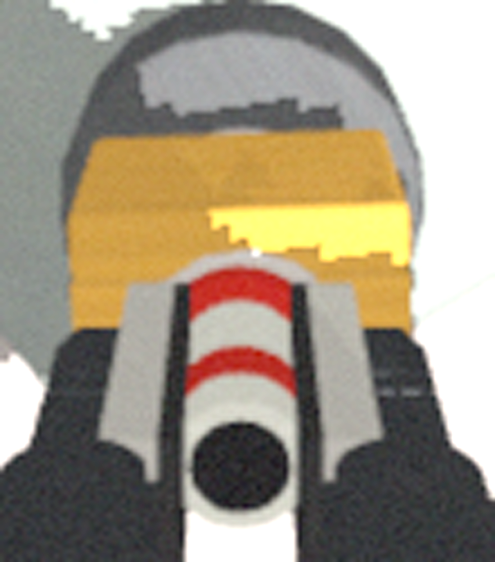

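It stops hard at TCP 95.3, against an expected home of 95.4. I add a slightly firmer push to confirm.

>>> carry_out(
  steps=[0,0,0.04,0,0,0,-1,0,0,0,0,0,0,-1],
)

```text
time_s: 13.25
eef_pos: [502.8, -197.4, 95.2]
ee_rot: [0.001, 0.758, 0.653, -0.0]
force: [-2.0, 0.0, 13.4]
grip_width: 0.129
```

```bash
python3 w.py w14
```

```text
13.25 [ 502.77 -197.38   95.24] phi 81.50158596369961 [ 0. -0. -1.] [-2.05  0.05 13.41] [-0.04  0.58 -0.04] 0.129394767028536 [-0.59  0.49  1.62 -0.    1.03 -0.44]
```

The bit is home at 13 N with no further travel. I unload, open and lift clear.

>>> carry_out(
  steps=[0,0,-0.07,0,0,0,-1,0,0,-0.07,0,0,0,-1,0,0,0,0,0,0,-1,0,0,0,0,0,0,-0.5,0,0,0,0,0,0,0,0,0,0,0,0,0,1,0,0,0,0,0,0,1,0,0,0,0,0,0,1,0,0,0,0,0,0,1,0,0,0,0,0,0,1],
  grip_force=40,
)

```text
time_s: 14.13
eef_pos: [502.5, -197.1, 95.3]
ee_rot: [-0.0, 0.758, 0.653, -0.0]
force: [-0.2, 0.0, -0.5]
grip_width: 1.003
```

```bash
python3 w.py w15
```

```text
14.1333 [ 502.54 -197.09   95.34] phi 81.48951446883032 [-0.  0. -1.] [-0.16  0.03 -0.46] [ 0.01  0.   -0.01] 1.0027115462388907 [-0.59  0.49  1.62  0.    1.03 -0.44]
```

View pics/w15.png

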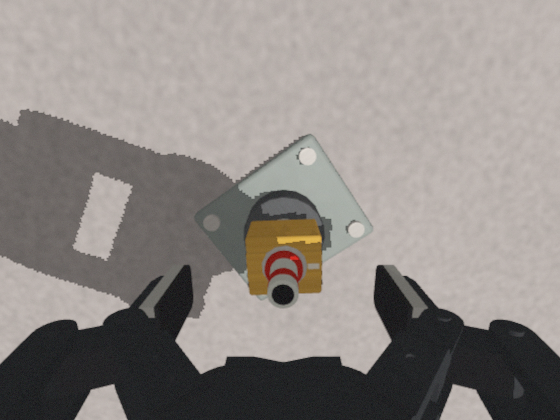

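The bit stands in the nut with its mouth at (283,294). I lift a little and turn ccw to line the jaws up with the nut's flats.

>>> carry_out(
  steps=[0,0,-1.5,0,0,0,1,0,0,-1.5,0,0,0,1,0,0,0,0,0,-1.3,1,0,0,0,0,0,-1.3,1,0,0,0,0,0,-1.3,1,0,0,0,0,0,-1.3,1,0,0,0,0,0,-1.3,1,0,0,0,0,0,-1.3,1,0,0,0,0,0,-1.3,1,0,0,0,0,0,-1.3,1,0,0,0,0,0,-1.3,1,0,0,0,0,0,-1.3,1,0,0,0,0,0,-1.3,1,0,0,0,0,0,-1.3,1,0,0,0,0,0,-1.3,1,0,0,0,0,0,-1.42,1,0,0,0,0,0,0,1,0,0,0,0,0,0,1,0,0,0,0,0,0,1],
)

```text
time_s: 15.77
eef_pos: [502.6, -197.1, 125.4]
ee_rot: [0.0, 0.062, 0.998, 0.0]
force: [0.2, -0.1, 0.0]
grip_width: 0.999
```

```bash
python3 w.py w16
```

```text
15.7667 [ 502.6 -197.1  125.4] phi 172.88679428027888 [ 0.  0. -1.] [ 0.18 -0.07  0.02] [ 0.02  0.04 -0.05] 0.9986925895422561 [-0.59  0.45  1.59  0.    1.1  -2.04]
```

View pics/w16.png

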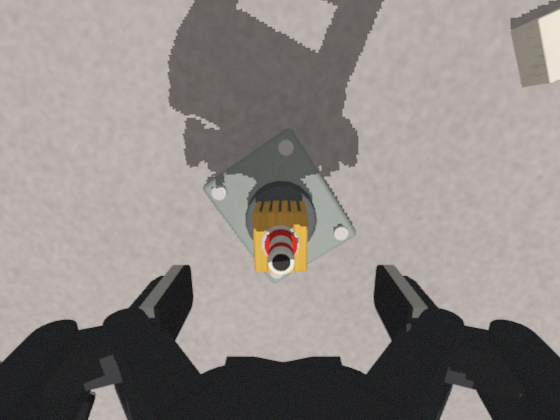

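Run:
```python
from th import *
b=cv2.imread('pics/w16.png')[190:280,235:330]
cv2.imwrite('pics/z16.png',np.clip(cv2.resize(b,None,fx=7,fy=7,interpolation=cv2.INTER_CUBIC)*1.3,0,255).astype('uint8'))
```

```text
(no output)
```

View pics/z16.png

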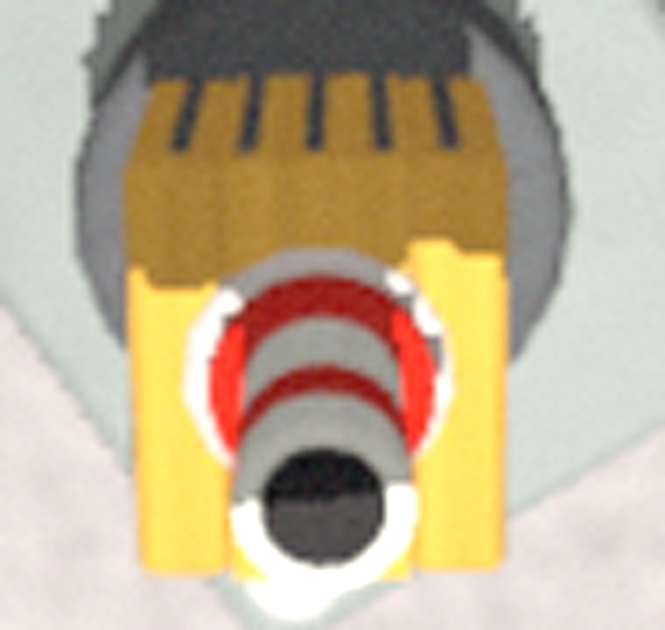

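Run:
```python
from th import *
np.set_printoptions(precision=2,suppress=True)
q=lambda x,y:(235+(x+.5)/7-.5,190+(y+.5)/7-.5)
for p in((127,150),(507,150),(142,575),(505,575),(318,378)):print("nut",toolpt(q(*p),37.4))
print("mouth",toolpt(q(324,507),125.4-117))
print("collar",toolpt(q(323,365),125.4-93))
```

```text
nut [ 20.98 -17.93  37.4 ]
nut [21.01 14.9  37.4 ]
nut [-19.43 -17.62  37.4 ]
nut [-19.41  15.64  37.4 ]
nut [-0.1  -1.46 37.4 ]
mouth [ 0.9  -0.75  8.4 ]
collar [ 3.09 -0.98 32.4 ]
```

>>> carry_out(
  steps=[0.08,-0.11,1.5,0,0,-0.15,1,0,0,1.5,0,0,0,1,0,0,1.5,0,0,0,1,0,0,1.3,0,0,0,1,0,0,1.2,0,0,0,0.5,0,0,0,0,0,0,0.3,0,0,0,0,0,0,0.2,0,0,0,0,0,0,0.2,0,0,0,0,0,0,0.2],
  grip_force=40,
)

```text
time_s: 16.57
eef_pos: [502.1, -198.4, 56.3]
ee_rot: [0.001, 0.054, 0.999, -0.0]
force: [0.3, 0.0, 0.0]
grip_width: 0.596
```

```bash
python3 w.py w17
```

```text
16.5667 [ 502.08 -198.38   56.3 ] phi 173.81200719630357 [ 0. -0. -1.] [0.32 0.04 0.03] [-0.04 -0.04 -0.01] 0.5960288564946095 [-0.59  0.55  1.65  0.    0.94 -2.06]
```

View pics/w17.png

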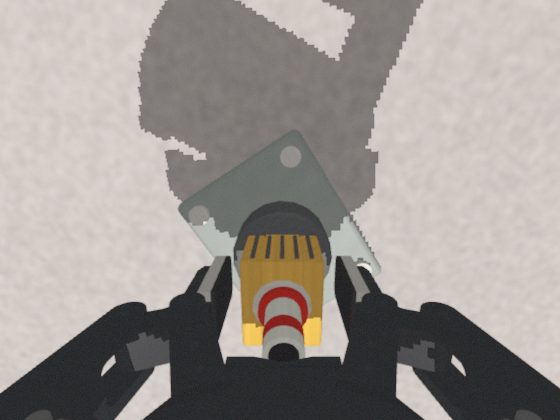

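>>> carry_out(
  steps=[0,0,0,0,0,0,0,0,0,0,0,0,0,-0.2,0,0,0,0,0,0,-0.4,0,0,0,0,0,0,-1,0,0,0,0,0,0,-1,0,0,0,0,0,0,-1,0,0,0,0,0,0,-1,0,0,0,0,0,0,-1,0,0,0,0,0,0,-1],
  grip_force=80,
)

```text
time_s: 17.37
eef_pos: [501.8, -198.9, 56.2]
ee_rot: [0.0, 0.054, 0.999, -0.001]
force: [-2.3, -3.3, 6.0]
grip_width: 0.386
```

```bash
python3 w.py w18
```

```text
17.3667 [ 501.79 -198.89   56.22] phi 173.8251524931305 [ 0. -0. -1.] [-2.27 -3.32  5.95] [-0.4   0.47 -0.1 ] 0.38609385627209375 [-0.59  0.55  1.65 -0.    0.94 -2.06]
```

View pics/w18.png

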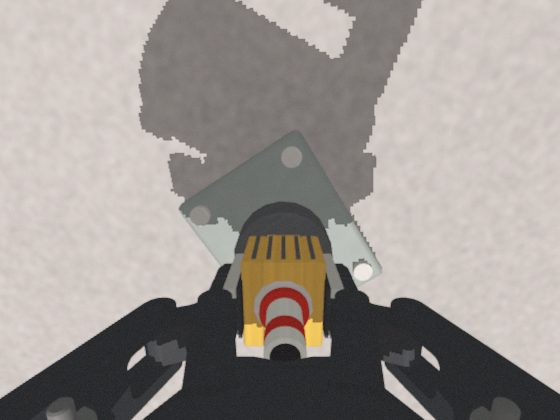

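Gripped with small side loads. I turn clockwise (+z of the tool), first through the sure free range.

>>> carry_out(
  steps=[0,0,0,0,0,0.3,-1,0,0,0,0,0,0.5,-1,0,0,0,0,0,0.5,-1,0,0,0,0,0,0.5,-1,0,0,0,0,0,0.5,-1,0,0,0,0,0,0.5,-1,0,0,0,0,0,0.5,-1,0,0,0,0,0,0.5,-1],
)

```text
time_s: 18.08
eef_pos: [501.9, -198.6, 56.2]
ee_rot: [0.0, 0.219, 0.976, -0.0]
force: [-2.9, -0.6, 6.6]
grip_width: 0.388
```

```bash
cat > t.py <<'E'
from h import *
s=readout.sense();R=Ro.from_quat(np.roll(s["ee_rot"],-1)).as_matrix()
np.set_printoptions(precision=2,suppress=True)
p=np.degrees(np.arctan2(R[1,0],R[0,0]))
print(round(s["time_s"],2),s["eef_pos"],"phi %.2f turned %.3f rad"%(p,np.radians(173.82-p)),s["force"],s["wrist_torque"],"tau6 %.3f dq6 %.3f"%(s["tau"][5],s["dq"][5]),s["grip_width"])
E
python3 t.py; python3 w.py w19
```

```text
18.08 [ 501.86 -198.56   56.19] phi 154.75 turned 0.333 rad [-2.86 -0.63  6.58] [-0.11  0.34  0.16] tau6 -0.491 dq6 0.520 0.38791814707484573
18.0833 [ 501.86 -198.56   56.19] phi 154.74584712890302 [ 0. -0. -1.] [-2.86 -0.63  6.58] [-0.11  0.34  0.16] 0.38791814707484573 [-0.59  0.55  1.65 -0.    0.94 -1.72]
```

View pics/w19.png

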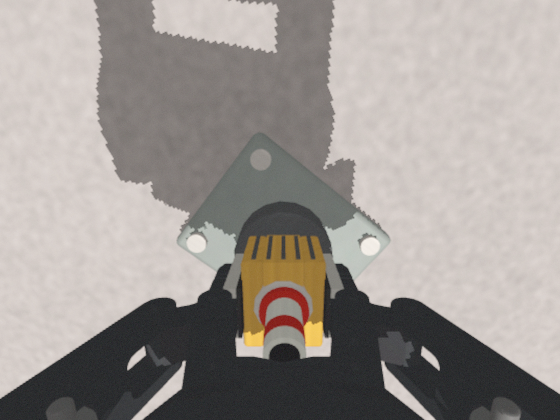

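The nut turns with the jaws, and free running reads about 0.16–0.2 N m. I continue in chunks of about 0.1 rad, reading each time.

>>> carry_out(
  steps=[0,0,0,0,0,0.4,-1,0,0,0,0,0,0.4,-1,0,0,0,0,0,0.4,-1],
)

```text
time_s: 18.38
eef_pos: [501.9, -198.5, 56.2]
ee_rot: [0.001, 0.269, 0.963, -0.0]
force: [-2.2, -1.2, 5.2]
grip_width: 0.384
```

```bash
python3 t.py
```

```text
18.38 [ 501.92 -198.48   56.21] phi 148.77 turned 0.437 rad [-2.17 -1.2   5.16] [-0.06  0.27  0.19] tau6 -0.357 dq6 0.416 0.3836214390809185
```

>>> carry_out(
  steps=[0,0,0,0,0,0.4,-1,0,0,0,0,0,0.4,-1,0,0,0,0,0,0.4,-1],
)

```text
time_s: 18.63
eef_pos: [502.0, -198.4, 56.2]
ee_rot: [0.001, 0.319, 0.948, -0.0]
force: [-1.3, 0.3, 5.3]
grip_width: 0.387
```

```bash
python3 t.py
```

```text
18.63 [ 501.99 -198.39   56.19] phi 142.77 turned 0.542 rad [-1.27  0.32  5.31] [-0.03  0.22  0.23] tau6 -0.352 dq6 0.415 0.3865724119013488
```

>>> carry_out(
  steps=[0,0,0,0,0,0.4,-1,0,0,0,0,0,0.4,-1,0,0,0,0,0,0.4,-1],
)

```text
time_s: 18.88
eef_pos: [502.1, -198.3, 56.2]
ee_rot: [0.001, 0.368, 0.93, -0.0]
force: [-0.4, 0.6, 6.3]
grip_width: 0.384
```

```bash
python3 t.py
```

```text
18.88 [ 502.08 -198.33   56.24] phi 136.77 turned 0.647 rad [-0.42  0.59  6.35] [0.1  0.15 0.18] tau6 -0.352 dq6 0.415 0.3844982075998552
```

>>> carry_out(
  steps=[0,0,0,0,0,0.4,-1,0,0,0,0,0,0.4,-1,0,0,0,0,0,0.4,-1],
)

```text
time_s: 19.13
eef_pos: [502.1, -198.2, 56.2]
ee_rot: [0.001, 0.417, 0.909, -0.0]
force: [-0.2, 1.2, 5.4]
grip_width: 0.385
```

```bash
python3 t.py
```

```text
19.13 [ 502.11 -198.24   56.19] phi 130.77 turned 0.751 rad [-0.24  1.2   5.38] [0.12 0.11 0.18] tau6 -0.351 dq6 0.415 0.38479057602864425
```

>>> carry_out(
  steps=[0,0,0,0,0,0.4,-1,0,0,0,0,0,0.4,-1,0,0,0,0,0,0.4,-1],
)

```text
time_s: 19.38
eef_pos: [502.2, -198.2, 56.2]
ee_rot: [0.001, 0.464, 0.886, 0.0]
force: [0.7, 1.8, 5.8]
grip_width: 0.387
```

```bash
python3 t.py
```

```text
19.38 [ 502.2  -198.17   56.21] phi 124.77 turned 0.856 rad [0.75 1.81 5.75] [ 0.2  -0.01  0.18] tau6 -0.350 dq6 0.415 0.3873173166454235
```

>>> carry_out(
  steps=[0,0,0,0,0,0.4,-1,0,0,0,0,0,0.4,-1,0,0,0,0,0,0.4,-1],
)

```text
time_s: 19.63
eef_pos: [502.3, -198.1, 56.2]
ee_rot: [0.001, 0.509, 0.861, 0.0]
force: [1.6, 2.2, 5.1]
grip_width: 0.382
```

```bash
python3 t.py
```

```text
19.63 [ 502.29 -198.13   56.22] phi 118.77 turned 0.961 rad [1.62 2.21 5.07] [ 0.23 -0.14  0.19] tau6 -0.350 dq6 0.417 0.38229171306121457
```

>>> carry_out(
  steps=[0,0,0,0,0,0.4,-1,0,0,0,0,0,0.4,-1,0,0,0,0,0,0.4,-1],
)

```text
time_s: 19.88
eef_pos: [502.4, -198.1, 56.2]
ee_rot: [0.001, 0.554, 0.833, 0.0]
force: [2.0, 1.7, 4.5]
grip_width: 0.384
```

```bash
python3 t.py
```

```text
19.88 [ 502.39 -198.09   56.22] phi 112.77 turned 1.066 rad [2.04 1.65 4.5 ] [ 0.28 -0.2   0.23] tau6 -0.349 dq6 0.415 0.38401906948793313
```

>>> carry_out(
  steps=[0,0,0,0,0,0.4,-1,0,0,0,0,0,0.4,-1,0,0,0,0,0,0.4,-1],
)

```text
time_s: 20.13
eef_pos: [502.5, -198.0, 56.2]
ee_rot: [0.001, 0.596, 0.803, 0.0]
force: [2.4, 1.9, 4.4]
grip_width: 0.387
```

```bash
python3 t.py
```

```text
20.13 [ 502.48 -198.04   56.2 ] phi 106.77 turned 1.170 rad [2.37 1.87 4.37] [ 0.29 -0.23  0.2 ] tau6 -0.348 dq6 0.414 0.3870778569340209
```

>>> carry_out(
  steps=[0,0,0,0,0,0.4,-1,0,0,0,0,0,0.4,-1,0,0,0,0,0,0.4,-1],
)

```text
time_s: 20.38
eef_pos: [502.6, -198.0, 56.2]
ee_rot: [0.001, 0.638, 0.77, 0.001]
force: [3.9, 2.3, 4.1]
grip_width: 0.383
```

```bash
python3 t.py
```

```text
20.38 [ 502.58 -198.03   56.23] phi 100.76 turned 1.275 rad [3.94 2.25 4.1 ] [ 0.33 -0.32  0.21] tau6 -0.347 dq6 0.417 0.3829512358865864
```

>>> carry_out(
  steps=[0,0,0,0,0,0.4,-1,0,0,0,0,0,0.4,-1,0,0,0,0,0,0.4,-1],
)

```text
time_s: 20.63
eef_pos: [502.7, -198.0, 56.2]
ee_rot: [0.001, 0.677, 0.736, 0.001]
force: [3.4, 2.3, 3.8]
grip_width: 0.386
```

```bash
python3 t.py
```

```text
20.63 [ 502.7  -198.02   56.22] phi 94.76 turned 1.380 rad [3.43 2.26 3.78] [ 0.36 -0.43  0.22] tau6 -0.346 dq6 0.415 0.3856133205653107
```

>>> carry_out(
  steps=[0,0,0,0,0,0.4,-1,0,0,0,0,0,0.4,-1,0,0,0,0,0,0.4,-1],
)

```text
time_s: 20.88
eef_pos: [502.8, -198.0, 56.2]
ee_rot: [0.001, 0.715, 0.699, 0.001]
force: [5.4, 2.8, 2.3]
grip_width: 0.388
```

```bash
python3 t.py
```

```text
20.88 [ 502.8  -198.02   56.24] phi 88.77 turned 1.484 rad [5.42 2.81 2.28] [ 0.37 -0.55  0.34] tau6 -0.305 dq6 0.416 0.38823329926770844
```

>>> carry_out(
  steps=[0,0,0,0,0,0.4,-1,0,0,0,0,0,0.4,-1,0,0,0,0,0,0.4,-1],
)

```text
time_s: 21.13
eef_pos: [502.9, -198.0, 56.2]
ee_rot: [0.001, 0.75, 0.661, 0.001]
force: [5.3, 3.8, 3.2]
grip_width: 0.386
```

```bash
python3 t.py
```

```text
21.13 [ 502.89 -198.     56.23] phi 82.78 turned 1.589 rad [5.3  3.78 3.19] [ 0.45 -0.64  0.35] tau6 -0.197 dq6 0.414 0.3859371095198517
```

The jaws touched at about 1.445 rad (tau6 change and wrist torque agree). The target is about 0.42 N m of grip, at about 1.865 rad.

>>> carry_out(
  steps=[0,0,0,0,0,0.4,-1,0,0,0,0,0,0.4,-1,0,0,0,0,0,0.4,-1],
)

```text
time_s: 21.38
eef_pos: [503.0, -198.0, 56.2]
ee_rot: [0.001, 0.784, 0.621, 0.001]
force: [5.8, 1.9, 3.0]
grip_width: 0.382
```

```bash
python3 t.py
```

```text
21.38 [ 502.98 -198.04   56.22] phi 76.79 turned 1.693 rad [5.81 1.92 3.02] [ 0.39 -0.73  0.46] tau6 -0.077 dq6 0.415 0.3821695370976735
```

>>> carry_out(
  steps=[0,0,0,0,0,0.4,-1,0,0,0,0,0,0.4,-1,0,0,0,0,0,0.4,-1],
)

```text
time_s: 21.63
eef_pos: [503.1, -198.1, 56.2]
ee_rot: [0.001, 0.815, 0.579, 0.001]
force: [7.0, 1.7, 2.9]
grip_width: 0.383
```

```bash
python3 t.py
```

```text
21.63 [ 503.11 -198.07   56.23] phi 70.81 turned 1.798 rad [7.   1.65 2.91] [ 0.4  -0.82  0.61] tau6 0.048 dq6 0.415 0.3825689755806551
```

>>> carry_out(
  steps=[0,0,0,0,0,0.35,-1],
)

```text
time_s: 21.72
eef_pos: [503.1, -198.1, 56.2]
ee_rot: [0.002, 0.824, 0.567, 0.001]
force: [7.8, 2.1, 1.9]
grip_width: 0.389
```

```bash
python3 t.py
```

```text
21.72 [ 503.13 -198.07   56.24] phi 69.07 turned 1.828 rad [7.84 2.13 1.94] [ 0.44 -0.91  0.63] tau6 0.211 dq6 0.357 0.38869309771273886
```

>>> carry_out(
  steps=[0,0,0,0,0,0,-1,0,0,0,0,0,0,-1,0,0,0,0,0,0,-1],
)

```text
time_s: 21.97
eef_pos: [503.1, -198.1, 56.2]
ee_rot: [0.001, 0.824, 0.567, 0.001]
force: [7.5, 2.5, 1.5]
grip_width: 0.388
```

```bash
python3 t.py; python3 w.py w20
```

```text
21.97 [ 503.14 -198.09   56.24] phi 69.11 turned 1.828 rad [7.47 2.46 1.54] [ 0.39 -0.83  0.27] tau6 0.239 dq6 0.001 0.387921665231111
21.9667 [ 503.14 -198.09   56.24] phi 69.11193524325547 [ 0. -0. -1.] [7.47 2.46 1.54] [ 0.39 -0.83  0.27] 0.387921665231111 [-0.59  0.55  1.65  0.    0.94 -0.23]
```

View pics/w20.png

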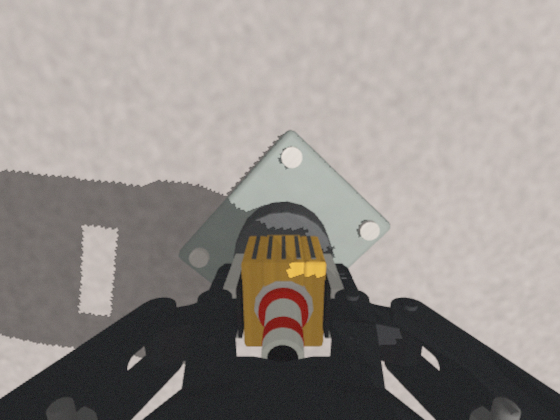

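Hand-tight: 0.63 N m while turning, minus about 0.2 friction, leaves about 0.43; by angle it is about 0.38. Releasing and withdrawing straight up.

>>> carry_out(
  steps=[0,0,0,0,0,0,-0.1,0,0,0,0,0,0,0.2,0,0,0,0,0,0,0.6,0,0,0,0,0,0,1,0,0,0,0,0,0,1,0,0,0,0,0,0,1,0,0,0,0,0,0,1,0,0,-1,0,0,0,1,0,0,-2,0,0,0,1,0,0,-2,0,0,0,1,0,0,-2,0,0,0,1,0,0,-2,0,0,0,1,-1.5,0,-1,0,0,0,1,-1.5,0,0,0,0,0,1,0,0,0,0,0,0,1,0,0,0,0,0,0,1],
)

```text
time_s: 23.35
eef_pos: [490.8, -226.3, 155.8]
ee_rot: [0.0, 0.824, 0.567, 0.0]
force: [-0.3, 0.5, -0.4]
grip_width: 1.0
```

```bash
python3 w.py w21
python3 - <<'E'
import cv2
from rig import cams
for n in("scene","side"):cv2.imwrite(f"pics/{n}21.png",cams.capture(n)[...,::-1])
E
```

```text
23.35 [ 490.77 -226.33  155.84] phi 69.02393202246928 [ 0. -0. -1.] [-0.32  0.47 -0.35] [ 0.01 -0.02  0.03] 0.999984167554746 [-0.65  0.42  1.56  0.    1.17 -0.28]
```

View pics/w21.png

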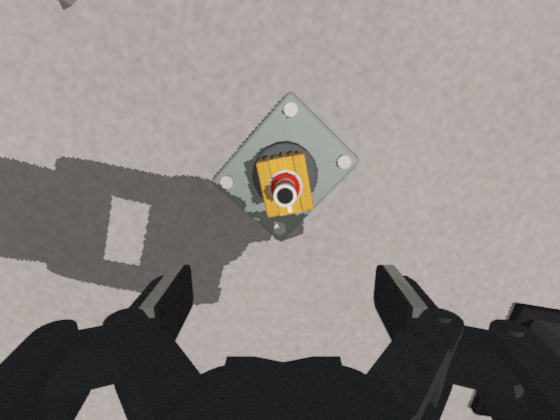

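View pics/side21.png

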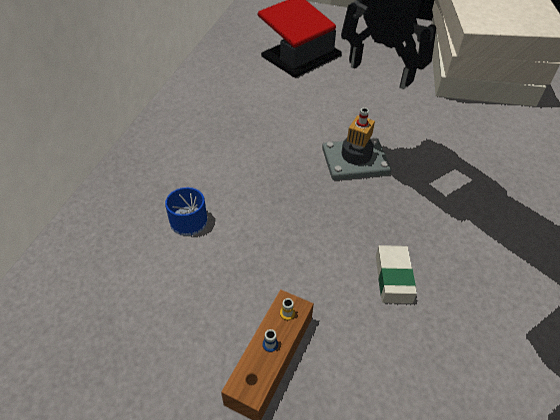

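View pics/scene21.png

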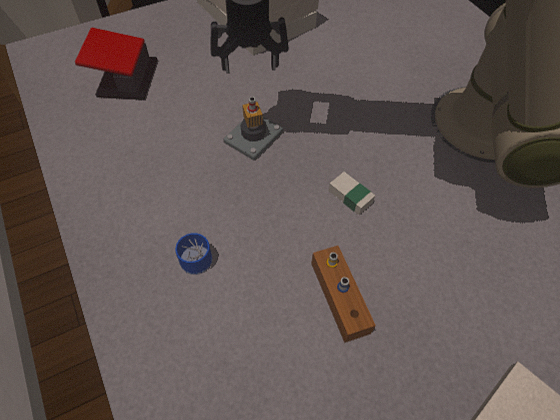

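The bit stands in the nut, and the other things look unmoved. But the nut appears turned about 8° relative to the jaws in the wrist view, so it may have backed off on release. Measuring.

Run:
```python
import cv2,numpy as np
b=cv2.imread('pics/w21.png')[140:230,240:330]
cv2.imwrite('pics/z21.png',np.clip(cv2.resize(b,None,fx=6.5,fy=6.5,interpolation=cv2.INTER_CUBIC)*1.2,0,255).astype('uint8'))
b=cv2.imread('pics/w20.png')[220:365,215:355]
cv2.imwrite('pics/z20.png',np.clip(cv2.resize(b,None,fx=4,fy=4,interpolation=cv2.INTER_CUBIC)*1.4,0,255).astype('uint8'))
```

```text
(no output)
```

View pics/z21.png

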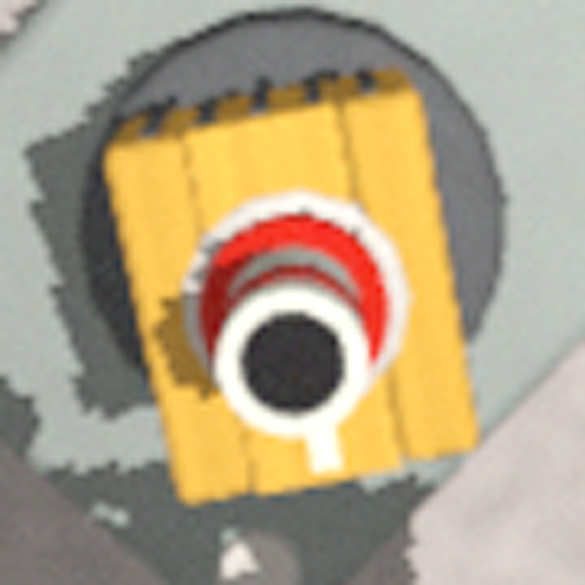

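View pics/z20.png

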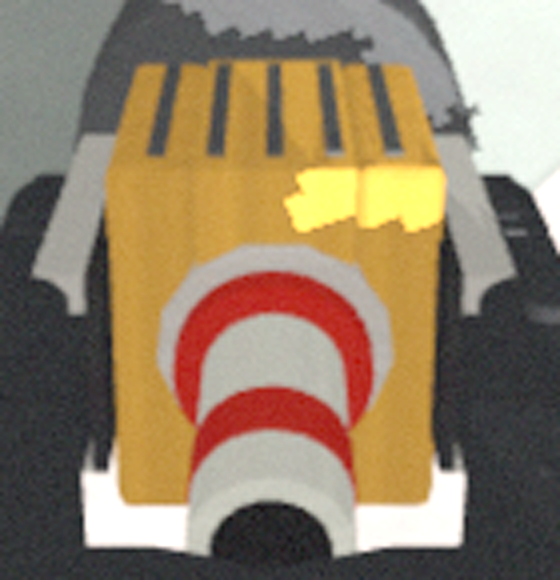

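```bash
cat > na.py <<'E'
import sys
from th import *
def ang(n,topz=88):
    P=np.load(f"pics/{n}.npy")
    im=cv2.imread(f"pics/{n}.png");h=cv2.cvtColor(im,cv2.COLOR_BGR2HSV)
    # rectify plane z=88 to metric 8 px/mm about nut
    A=np.c_[P[:,:2],P[:,2]*topz+P[:,3]]   # world xy1 -> px
    s=8;c=np.array([502.6,-198.3]);S=np.array([[1/s,0,c[0]-30],[0,1/s,c[1]-30],[0,0,1]])
    M=A@S
    r=cv2.warpPerspective(im,M,(60*s,60*s),flags=cv2.INTER_LINEAR|cv2.WARP_INVERSE_MAP)
    cv2.imwrite(f"pics/{n}_r.png",r);return r
ang(sys.argv[1])
E
python3 na.py w21; python3 na.py w7;python3 -c "
import cv2,numpy as np
cv2.imwrite('pics/rr.png',np.hstack([cv2.resize(cv2.imread('pics/w7_r.png'),(400,400)),cv2.resize(cv2.imread('pics/w21_r.png'),(400,400))]))"
```

```text
(no output)
```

View pics/rr.png

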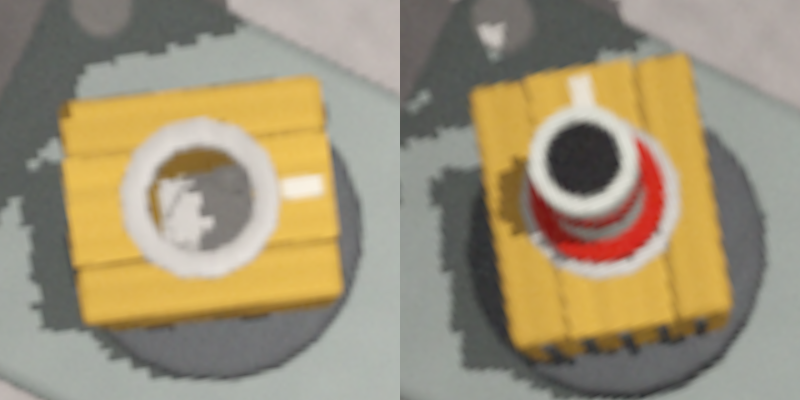

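The nut backed off about 0.2 rad on release: it now sits at about 1.62 rad from the start against 1.83 when gripped, which is just where 0.2 N m of friction would hold it. The text says it stays where left, so side load (about 7 N) or wind-up at release may have helped. There is time to regrip at its present angle, better centred, retighten and release unloaded.

>>> carry_out(
  steps=[1.5,0.09,0,0,0,0,1,1.53,0.09,0,0,0,0,1,0,0,0,0,0,-1.12,1,0,0,0,0,0,-1.12,1,0,0,2,0,0,0,1,0,0,2,0,0,0,1,0,0,2,0,0,0,1,0,0,2,0,0,0,1,0,0,1,0,0,0,1,0,0,1,0,0,0,0.3,0,0,0,0,0,0,0.1,0,0,0,0,0,0,0,0,0,0,0,0,0,0,0,0,0,0,0,0,0],
  grip_force=30,
)

```text
time_s: 24.67
eef_pos: [503.9, -198.8, 56.4]
ee_rot: [0.001, 0.764, 0.645, 0.0]
force: [-0.6, 0.1, -1.2]
grip_width: 0.502
```

```bash
python3 t.py;python3 w.py w22
```

```text
24.67 [ 503.92 -198.76   56.37] phi 80.29 turned 1.632 rad [-0.61  0.05 -1.23] [-0. -0. -0.] tau6 0.001 dq6 0.001 0.5021697227116462
24.6667 [ 503.92 -198.76   56.37] phi 80.2909834288931 [ 0. -0. -1.] [-0.61  0.05 -1.23] [-0. -0. -0.] 0.5021697227116462 [-0.59  0.55  1.65 -0.    0.94 -0.42]
```

View pics/w22.png

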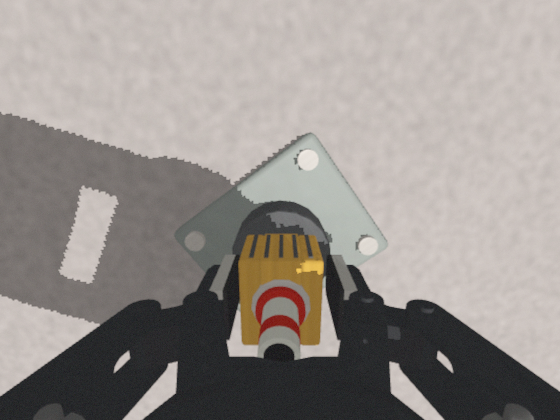

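>>> carry_out(
  steps=[0,0,0,0,0,0,-0.2,0,0,0,0,0,0,-0.4,0,0,0,0,0,0,-1,0,0,0,0,0,0,-1,0,0,0,0,0,0,-1,0,0,0,0,0,0,-1,0,0,0,0,0,0,-1],
  grip_force=80,
)

```text
time_s: 25.3
eef_pos: [502.9, -198.5, 56.2]
ee_rot: [-0.0, 0.764, 0.645, -0.0]
force: [-5.7, 0.5, 7.2]
grip_width: 0.384
```

```bash
python3 t.py
```

```text
25.3 [ 502.94 -198.51   56.23] phi 80.30 turned 1.632 rad [-5.74  0.51  7.19] [0.14 0.88 0.  ] tau6 0.024 dq6 -0.000 0.3842364242523482
```

>>> carry_out(
  steps=[0,-0.08,0,0,0,0,-1,0,0,0,0,0,0.2,-1,0,0,0,0,0,0.2,-1],
)

```text
time_s: 25.55
eef_pos: [502.9, -198.5, 56.2]
ee_rot: [0.001, 0.776, 0.631, 0.0]
force: [-0.9, 1.5, 6.4]
grip_width: 0.385
```

```bash
python3 t.py
```

```text
25.55 [ 502.92 -198.51   56.23] phi 78.27 turned 1.668 rad [-0.91  1.46  6.4 ] [0.2  0.33 0.47] tau6 0.116 dq6 0.210 0.3846581754807471
```

>>> carry_out(
  steps=[0,0,0,0,0,0.3,-1,0,0,0,0,0,0.3,-1],
)

```text
time_s: 25.72
eef_pos: [502.9, -198.5, 56.2]
ee_rot: [0.001, 0.792, 0.611, 0.0]
force: [-0.7, 0.9, 7.9]
grip_width: 0.387
```

```bash
python3 t.py
```

```text
25.72 [ 502.93 -198.5    56.21] phi 75.25 turned 1.720 rad [-0.69  0.88  7.88] [0.19 0.23 0.47] tau6 0.065 dq6 0.312 0.3874079169225002
```

>>> carry_out(
  steps=[0,0,0,0,0,0.3,-1,0,0,0,0,0,0.3,-1],
)

```text
time_s: 25.88
eef_pos: [503.0, -198.5, 56.2]
ee_rot: [0.001, 0.808, 0.59, 0.0]
force: [-2.9, 1.1, 6.6]
grip_width: 0.387
```

```bash
python3 t.py
```

```text
25.88 [ 502.98 -198.53   56.23] phi 72.26 turned 1.773 rad [-2.92  1.07  6.57] [0.26 0.23 0.59] tau6 0.146 dq6 0.311 0.3865155064290411
```

>>> carry_out(
  steps=[0,0,0,0,0,0.35,-1,0,0,0,0,0,0.35,-1],
)

```text
time_s: 26.05
eef_pos: [503.0, -198.6, 56.2]
ee_rot: [0.001, 0.825, 0.565, 0.0]
force: [-0.2, 2.0, 5.5]
grip_width: 0.386
```

```bash
python3 t.py
```

```text
26.05 [ 503.01 -198.56   56.25] phi 68.76 turned 1.834 rad [-0.21  2.04  5.53] [0.17 0.19 0.61] tau6 0.143 dq6 0.364 0.38592357358094853
```

>>> carry_out(
  steps=[0,0,0,0,0,0,-1,0,0,0,0,0,0,-1],
)

```text
time_s: 26.22
eef_pos: [503.0, -198.5, 56.2]
ee_rot: [0.001, 0.825, 0.565, 0.0]
force: [-1.5, 1.4, 7.2]
grip_width: 0.389
```

```bash
python3 t.py
```

```text
26.22 [ 503.   -198.54   56.25] phi 68.78 turned 1.833 rad [-1.49  1.39  7.16] [0.24 0.26 0.24] tau6 0.283 dq6 -0.004 0.38883011939278966
```

>>> carry_out(
  steps=[0,0,0,0,0,-0.05,-1,0,0,0,0,0,-0.05,-1],
)

```text
time_s: 26.38
eef_pos: [503.0, -198.5, 56.2]
ee_rot: [0.001, 0.823, 0.569, 0.0]
force: [-1.7, -0.1, 6.6]
grip_width: 0.386
```

```bash
python3 t.py
```

```text
26.38 [ 503.01 -198.54   56.25] phi 69.30 turned 1.824 rad [-1.72 -0.09  6.61] [0.19 0.3  0.2 ] tau6 0.300 dq6 -0.052 0.3857499902947418
```

Backing off 0.5° reads 0.20 N m, still pushing back, so the nut behaves like a spring with 0.2 N m of friction. I return to the tight angle and release quickly in one motion, side loads being near zero.

>>> carry_out(
  steps=[0,0,0,0,0,0.1,-1,0,0,0,0,0,0.05,-1],
)

```text
time_s: 26.55
eef_pos: [503.0, -198.5, 56.2]
ee_rot: [0.001, 0.826, 0.563, 0.0]
force: [-1.1, -0.2, 6.5]
grip_width: 0.386
```

```bash
python3 t.py
```

```text
26.55 [ 503.   -198.53   56.23] phi 68.57 turned 1.837 rad [-1.15 -0.15  6.52] [0.26 0.3  0.62] tau6 0.604 dq6 0.049 0.38595315252640977
```

>>> carry_out(
  steps=[0,0,0,0,0,0,1,0,0,0,0,0,0,1,0,0,0,0,0,0,1,0,0,0,0,0,0,1,0,0,0,0,0,0,1,0,0,0,0,0,0,1],
)

```text
time_s: 27.05
eef_pos: [502.6, -198.4, 55.3]
ee_rot: [-0.0, 0.826, 0.563, -0.0]
force: [0.1, -0.0, 0.8]
grip_width: 1.002
```

```bash
python3 t.py;python3 w.py w23; python3 -c "
import cv2
b=cv2.imread('pics/w23.png')[200:370,200:370];cv2.imwrite('pics/z23.png',cv2.resize(b,None,fx=3,fy=3))"
```

```text
27.05 [ 502.61 -198.35   55.33] phi 68.53 turned 1.838 rad [ 0.14 -0.02  0.79] [ 0.04 -0.05 -0.03] tau6 0.001 dq6 -0.001 1.0018596930380503
27.05 [ 502.61 -198.35   55.33] phi 68.53159780706477 [-0.  0. -1.] [ 0.14 -0.02  0.79] [ 0.04 -0.05 -0.03] 1.0018596930380503 [-0.59  0.55  1.65  0.    0.94 -0.22]
```

View pics/z23.png

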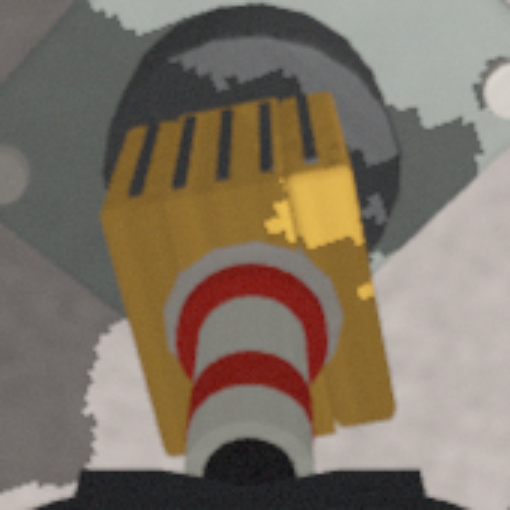

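It sprang back the same way, to where the jaw torque balances the 0.2 N m friction. So this is the nut's own behaviour and not my release. Turning it harder would only force it. I withdraw and do a final check.

>>> carry_out(
  steps=[0,0,-1,0,0,0,1,0,0,-2,0,0,0,1,0,0,-2,0,0,0,1,0,0,-2,0,0,0,1,0,0,-2,0,0,0,1,0,0,-2,0,0,0,1,-2,0,-1,0,0,0,1,-2,0,0,0,0,0,1,-2,0,0,0,0,0,1,0,0,0,0,0,0,1,0,0,0,0,0,0,1,0,0,0,0,0,0,1],
)

```text
time_s: 28.1
eef_pos: [480.8, -253.7, 175.7]
ee_rot: [-0.0, 0.826, 0.563, 0.0]
force: [0.2, 0.1, 0.7]
grip_width: 1.0
```

```bash
python3 w.py w24; python3 na.py w24
python3 - <<'E'
import cv2,numpy as np
from rig import cams
S=cams.capture("scene")[...,::-1];D=cams.capture("side")[...,::-1]
f=lambda im,x,y:cv2.resize(im[y:y+60,x:x+45],None,fx=7,fy=7,interpolation=cv2.INTER_CUBIC)
r=cv2.resize(cv2.imread('pics/w24_r.png'),(420,420))[:420,:160]
cv2.imwrite('pics/z24.png',np.hstack([f(S,231,88),f(D,342,98)]))
cv2.imwrite('pics/w24_r.png',cv2.resize(cv2.imread('pics/w24_r.png'),(400,400)))
for n,im in(("scene",S),("side",D)):
    d=cv2.absdiff(im,cv2.imread(f"pics/{n}0.png")).max(2)
    print(n,{k:int((d[y0:y1,x0:x1]>60).sum()) for k,(x0,x1,y0,y1) in ({"box":(325,380,168,218),"cup":(170,218,228,278),"y+b":(310,352,245,295)} if n=="scene" else {"box":(370,420,240,308),"cup":(160,215,182,240),"y+b":(262,315,290,352)}).items()})
E
```

```text
28.1 [ 480.83 -253.7   175.73] phi 68.54128819839138 [ 0.  0. -1.] [0.2  0.1  0.65] [0.07 0.01 0.07] 0.9998529831933222 [-0.7   0.4   1.52  0.    1.22 -0.33]
scene {'box': 0, 'cup': 0, 'y+b': 0}
side {'box': 0, 'cup': 0, 'y+b': 0}
```

View pics/z24.png

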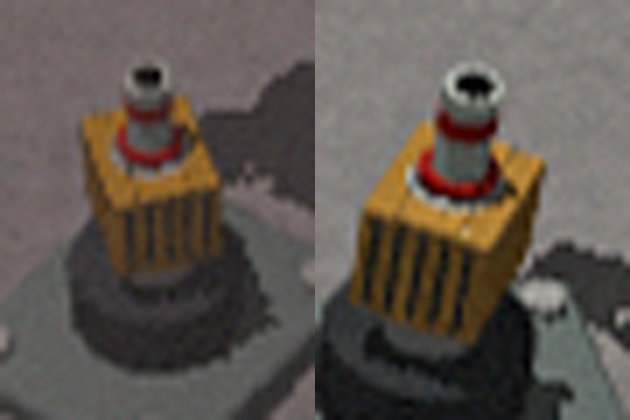

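View pics/w24_r.png

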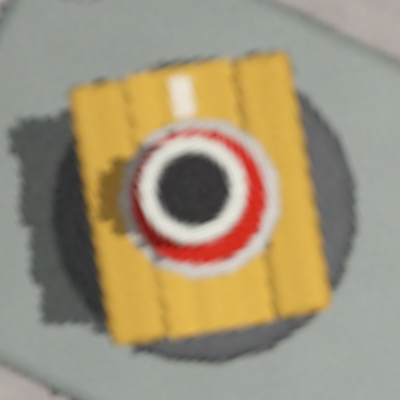

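```bash
python3 -c "
from rig import finish_job
print(finish_job())"
```

```text
the job is handed in; nothing more can be done
None
```

The red bit is fully home in the collet and the nut was turned to hand-tight, but the nut sprang back about 0.2 rad each time I let go. I handed the job in at about 28 s with the gripper open and clear.

- **Bit:** I took the red bit from the rack and pushed it into the collet. It met a hard stop at the expected depth and I held about 13 N there. The last views show it still standing home, with its collar just above the nut.
- **Nut:** I turned it clockwise 1.83 rad. The jaws touched at about 1.445 rad. The reading while turning was 0.61–0.63 N m, which is about 0.42 N m of grip after the 0.2 N m friction. The turn angle gives about 0.38–0.39 N m. Both are inside 0.35–0.5.
- **Check that disagreed:** the text says the nut stays where left, but it did not. I regripped it, turned it back to the same tightness and released it quickly with almost no side load. It ended at about 1.62 rad again, which leaves about 0.2 N m of grip, roughly the friction limit. I did not turn it tighter, since that would only have forced it.
- **Other things:** before-and-after pictures show no change in the box, the cup and the blue and yellow bits.
- **Measuring:** the fixed cameras disagreed with the wrist camera by about 5 mm in y at the nut. They read about 4 mm too high, so I went by the wrist view and by contact.

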